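# Pack and lock the drug caddy

## Robot

A 6-joint arm with a two-finger parallel gripper is mounted at the origin on a cart in front of the work surface, level with it; the furniture and walls round the work are solid. World frame = base frame: x ahead of the robot, y to its left, z up, the work surface at z = 0. Lengths are in m, angles in degrees, forces in N, time in s.
With the tool pointing down it reaches from about 0.35 to 0.775 m from the base axis. Payload 5.5 kg.
Tool frame: the origin (TCP) lies between the finger pads; the fingertips stand 19 mm ahead of it and the grasp point (between the pads) is the TCP; z points along the fingers, y is the line along which they close (so a half turn about z gives the same grasp; the last joint's range is limited). The gripper opens to 85 mm and grips with 20 to 120 N. Pads are 22 mm wide; open, the fingers measure 114 mm over their backs; the gripper's body (76 mm by 85 mm) begins 54 mm behind the grasp point. The pads swing forward as they close: fully open they stand 13 mm farther back than shut.
Start: joints at [57.09, 17.945, 2.641, 74.691, 0, 82.002], TCP at [0.242, 0.522, 0.214] pointing down, gripper open.
Joint ranges: [-158.12, 158.12], [-49.38, 96.58], [-58.88, 72.47], [-126.05, 133.96], [-84.25, 85.87], [-180, 180]. Speed limits (degrees/s): [147.25, 147.25, 180, 180, 180, 180].

## Interface

Orientations are given as [roll, pitch, yaw] about the fixed x, y, z axes, in that order (R = Rz(yaw) Ry(pitch) Rx(roll)).
In Python, from workcell import ctrl, cams, ticket, masks_of gives the robot as it stands.
- The arm moves only by the shell command python3 -m crank 'ROWS' [FORCE]. ROWS is JSON, one flat list of numbers, 7 for each row, row after row: the shift along the tool's x, y, z in units of 40 cm (1.0 is 40 cm), then the turn, a rotation vector about the tool's x, y, z in units of 90 degrees (1.0 is 90 degrees), then the opening, from 0 (shut) to 1 (fully open). A call has 1 to 5 rows; each row is the pose to reach, as a shift and turn from the pose commanded when the call began, along the tool's axes at that moment; what a row does not reach only later rows make up. A row lasts 1/12 s, in which the tool goes at most 41.7 mm and 7.16 degrees, less where a joint would pass 70% of its speed; a pose out of reach is approached as far as the arm can. A call with a number of a shift or a turn outside -1 to 1 is refused whole. A call with a gripper value outside its range is refused whole. The fingers move at their own pace and stop on an object; FORCE is the grip in N (left out, the last holds). Time passes only in rows, so rows that repeat a pose let the fingers close. It gives the time, the measured TCP pose, the force, the opening and the grip force at its end, in the units of the state.
- ctrl.state(): the state, without advancing time (a new reading comes with each control period).
- cams.capture(name): name is "scene" or "top"; returns a dict with "frame" (480x640x3 uint8, red, green, blue), "vfov" (degrees; the focal length in pixels is half the picture's height over the tangent of half this angle, whatever the lens; pixels are square), "cx", "cy" (the principal point, pixels), "dist" ([k1, k2, p1, p2, k3] as OpenCV has them; the pictures are not rectified), "R" (3x3) and "t" (3): a world point X has camera coordinates R X + t. Camera axes: x right, y down, z forward; pixel columns grow to the right and rows downward; lengths in m; the calibration is good to about 2 mm. A picture is of the moment at which its call begins. There is no depth.
- ticket.hand_in(): hands the job in; it is judged then, once.
Trained networks look in the newest picture that a camera, given by its name, has taken for a name from the list of things; names that differ only in an ending like _2 or _b are one class to them, and where a whole thing is asked for, a point or a joint stands for the part that bears it (a point fixed in the world has none). Each returns a list of dicts, best first, with "p" (0 to 1); they miss things now and then, are a little off and sometimes report something else, mostly with a low value. They report only what shows in the picture. A call takes as long as a camera call. They do not tell look-alikes from the thing itself.
- masks_of(camera, label): "pixels" (480x640 bool, what is visible of it) and "position" ([column, row] in pixels, amid what is visible of it).
The state is a dict: "time": time; "q": joint angles; "qvel": joint speeds; "effort": joint torques, N m; "ee_pos": TCP position; "eef_rot": TCP orientation; "contact_force": force on the tool from outside, world axes, zero at the start; "ft_torque": the same for the moment, N m; "grip_width": opening from 0.0 (shut) to 1.0 (fully open); "grip_force": force on a finger pad.
Only numpy, scipy, OpenCV 4.12 (cv2) and the standard library are available. Lean on these libraries where they do the work, as an engineer would, in place of code of your own. Each camera call takes 0.05 s, during which the arm holds its last target. There are 200 camera calls.

## Task

Pack the steel drug caddy for return to the pharmacy: first lift the tall spray bottle out of its tub and stand it upright on the worktop clear of the caddy, and put every vial standing on the green mat into the tub. Then seat the lid flush on the tub, swing the blue arm fully over it to its stop, and screw the T-handle down clockwise, turn after turn, until it stops and the white foot presses firmly on the lid. Leave the other things lying about where they are.

Things in the scene. Friction and masses are not known exactly. Their poses are not given: they have to be found in the camera images.
- caddy: Fixed steel drug caddy: an open tub on a base plate, with a post behind it. Origin on the worktop under the middle of the tub; x points from the tub to the post, y along the long side of the tub, z up. Tub inside 84 (x) x 116 (y) mm, walls 4 mm, floor 8 mm and rim 68 mm above the worktop. The seated lid's plug fills the top 6 mm, so whatever stands in the tub must be under 54 mm tall. It does not move.
- caddy_rim (a point): Middle of the tub's mouth, at rim height (68 mm above the worktop).
- pivot (a point): Fixed point on the vertical axis of the post about which the swing arm turns, 105 mm behind the tub's centre, 150 mm above the worktop (the height of grip_pin).
- swing_arm (a joint): Swing of the blue arm about the post, rad. 0 = at its stop, pointing from the post across the middle of the tub; positive = swung aside, anticlockwise from above, to 1.95; starts at 1.62 to 1.78, overhanging the worktop right of the tub (keep the hand in front of it). Stiff (0.5 N m), stays where left. Beam 24 mm wide, from 120 to 134 mm above the worktop; screw 105 mm from the pivot axis.
- grip_pin (a point): Middle of the black upright grip pin near the free end of the swing arm: 14 mm diameter, 30 mm tall, standing on the beam (134 to 164 mm above the worktop), 180 mm from the pivot axis, 75 mm beyond the screw. For swinging the arm.
- t_handle (a joint): Turning of the T-handle screw in the arm, rad. 0 = screwed right up, grows as it is turned clockwise seen from above, stop at 11.0 (one and three quarter turns); starts at 0 to 1.3. Each full turn lowers the screw, handle and foot by 8 mm. 0.18 N m friction, stays where it is left. With the lid seated and the arm over it the white sprung foot meets the lid's block at about 9.4 and at the stop is pressed in 2 mm (about 8 N).
- t_axis (a point): Centre of the T-handle, on the screw axis at the height of the bar: 178 mm above the worktop when the screw is right up, 164 mm when right down. Steel hub 22 mm diameter and 22 mm tall round it; bar 9 mm thick along the point's y axis.
- t_end_a (a point): Centre of the black ball (20 mm diameter) on one end of the T-handle bar, 42 mm from its axis.
- t_end_b (a point): Centre of the other, like ball, 42 mm from the axis on the other side.
- foot: White sprung foot under the screw, 22 mm diameter; origin at its underside, 114 mm above the worktop when the screw is right up, pushed up to 6 mm against a spring.
- lid: Loose lid, 0.25 kg: aluminium plate 100 (x) x 132 (y) x 6 mm with a grey plug 78 x 110 x 6 mm under it, which fits into the tub's mouth with 3 mm to spare each side, and a blue block on top. Origin at the centre of the plug's underside, z up. It lies plug down on the worktop (plate underside 6 mm up). Seated on the tub its origin is 62 mm above the worktop; it fits either way round.
- lid_block (a point): Centre of the upper part of the lid's blue block, 30 mm above the plug's underside. The block is 26 (x) x 40 (y) mm, 28 mm tall, from 12 to 40 mm above the plug's underside. Grip it across its 26 mm.
- bottle_mid (a point): Centre, half-way up, of the white spray bottle with a narrow neck, 38 mm diameter, 109 mm tall; z along its axis. Body straight-sided to 86 mm, above it a neck and cap 20 mm in diameter. It starts standing in the tub.
- vial_a_mid (a point): Centre, half-way up, of a glass vial with teal cap, 25 mm diameter, 52 mm tall; z along its axis. Starts upright on the worktop. May be absent.
- vial_blue_mid (a point): Centre, half-way up, of a glass vial with light-blue cap, 23 mm diameter, 46 mm tall; z along its axis. Starts upright on the worktop. May be absent.
- vial_c_mid (a point): Centre, half-way up, of a glass vial with purple cap, 21 mm diameter, 44 mm tall; z along its axis. Starts upright on the worktop. May be absent.
- vial_red_mid (a point): Centre, half-way up, of a glass vial with red cap, 18 mm diameter, 38 mm tall; z along its axis. Starts upright on the worktop. May be absent.
- laryngoscope_1: Bystander: black laryngoscope handle with folded blade, 63 x 126 x 27 mm; leave alone. Origin under its middle.
- tape_skin: Bystander: roll of beige tape, 52 mm across, 12 mm high; leave alone. Origin under its middle.
- needle_box: Bystander: green and white carton, 40 x 75 x 26 mm; leave alone. Origin under its middle.
- airway_green: Bystander: green curved plastic airway, 66 x 76 x 12 mm; leave alone. Origin under its middle.
- connector_22: Bystander: blue tubular connector standing up, 27 mm across, 40 mm high; leave alone. Origin under its middle.
- pen_torch: Bystander: white pen torch, 11 x 121 x 12 mm; leave alone. Origin under its middle.
Mind the look-alikes: they are no part of the job. What is shaped like the part that bears bottle_mid but orange is not meant.

How it is judged:
By the outcome, as a careful person would: the job done as asked, in the order asked, and still so for the second after the job is handed in, with the robot touching nothing.
Of vial_a, vial_blue, vial_c, vial_red only 2 to 3 are there at a start; the rules pass over those that are not, and their reading is None.
At some moment in a run one of vial_a, vial_blue, vial_c, vial_red, lid may be knocked a few centimetres aside while the robot is not near it.
It also fails if it takes over 210 s, if anything falls off the work surface, if the arm or the gripper's body presses on something with over 40 N, if the wrist force passes 120 N, or if a joint passes its speed limit or range.

## Working session

There is one attempt and no reset: what is moved stays moved. The work goes in short steps, Python scripts to look and compute and a shell command to move; the robot and the scene stay as the last step left them, time stands still between calls to the robot, and variables do not carry over. Pictures are saved under pics/ and viewed, at most 14 in all, crops included, and the job is handed in when it is done.

```bash
ls; mkdir -p pics
python3 - <<'E'
from workcell import ctrl,cams,masks_of
import cv2
s=ctrl.state();print(s)
for n in("scene","top"):
    c=cams.capture(n);cv2.imwrite(f"pics/{n}0.png",c["frame"][:,:,::-1])
    print(n,c["vfov"],c["cx"],c["cy"],c["dist"],c["R"],c["t"])
E
```

```text
pics
{'time': 0.0, 'q': array([ 5.70888247e+01,  1.79900276e+01,  2.57617650e+00,  7.46887957e+01,
       -1.21431739e-03,  8.20019161e+01]), 'qvel': array([ 0.00710042,  0.00537618,  0.0366338 , -0.05261991,  0.04726423,
       -0.05071532]), 'effort': array([ 1.40153923e-03, -4.80630612e+01,  2.98531759e+01,  1.93793583e-02,
       -1.01185226e-04,  8.49734533e-06]), 'ee_pos': array([0.24193233, 0.52103612, 0.21331088]), 'eef_rot': array([-1.79898183e+02, -1.30797677e-02,  1.55086898e+02]), 'contact_force': array([-0.4006218 ,  0.96207913,  0.50844923]), 'ft_torque': array([-0.01475714, -0.00046847, -0.04223014]), 'grip_force': 0.0, 'grip_width': 1.004564426659146}
scene 42.37005994249542 315.5671629892744 235.651649119787 [-0.14616161  0.          0.          0.          0.        ] [[ 0.89127985 -0.45343847 -0.00371163]
 [-0.26929674 -0.52270944 -0.80885976]
 [ 0.36482803  0.72191994 -0.58798989]] [-0.51561921  0.23851745  1.39385637]
top 47.044148816758884 315.769509775198 233.48692184638426 [-0.03976181  0.          0.          0.          0.        ] [[ 0.02143629 -0.99963518  0.0164314 ]
 [-0.99815868 -0.02233164 -0.05639638]
 [ 0.05674274 -0.01519222 -0.99827324]] [-0.09494774  0.56485246  1.35370551]
```

View pics/scene0.png

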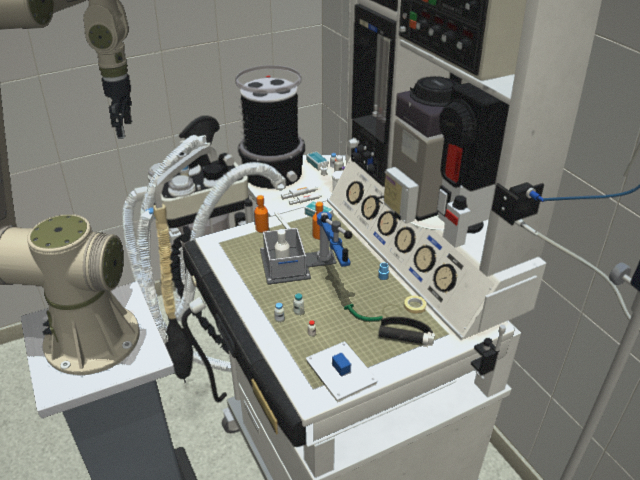

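View pics/top0.png

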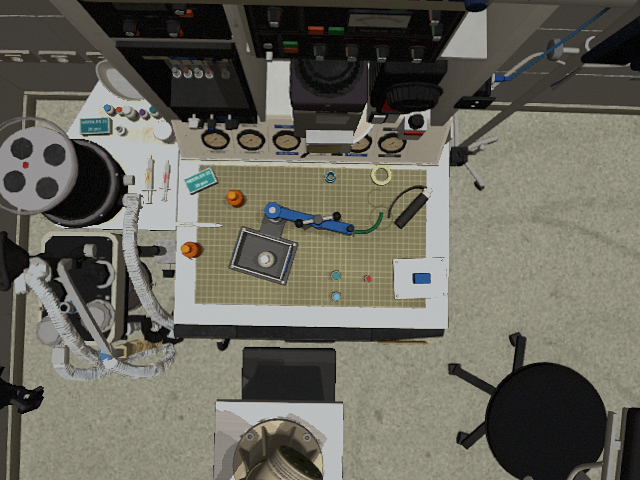

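```bash
cat > h.py <<'E'
import numpy as np,cv2
from scipy.spatial.transform import Rotation as R
from workcell import ctrl,cams,masks_of
def K(c):
    f=240/np.tan(np.radians(c["vfov"]/2));return np.array([[f,0,c["cx"]],[0,f,c["cy"]],[0,0,1]])
def onz(c,uv,z):
    "pixel to world point at height z"
    p=cv2.undistortPoints(np.array([[uv]],float),K(c),np.array(c["dist"]))[0,0]
    Rm=np.array(c["R"]);o=-Rm.T@c["t"];d=Rm.T@[p[0],p[1],1]
    return o+d*(z-o[2])/d[2]
def pix(c,X):
    return cv2.projectPoints(np.array([X],float),cv2.Rodrigues(np.array(c["R"]))[0],np.array(c["t"]),K(c),np.array(c["dist"]))[0][0,0]
def best(cam,label):
    m=masks_of(cam,label);return m
def to(p,yaw=None):
    "shift (units) and turn about tool z to get to world p and yaw, from measured pose"
    s=ctrl.state();T=R.from_euler("xyz",s["eef_rot"],degrees=True)
    out=T.inv().apply(np.array(p)-s["ee_pos"])/.4
    G=R.from_euler("xyz",[180,0,s["eef_rot"][2] if yaw is None else yaw],degrees=True)
    return out.round(4),((T.inv()*G).as_rotvec()/(np.pi/2)).round(4)
E
python3 - <<'E'
from h import *
L={"bottle_mid":.0625,"vial_a_mid":.026,"vial_blue_mid":.023,"vial_c_mid":.022,"vial_red_mid":.019,"lid":.009,"lid_block":.03,"caddy":.04,"t_end_a":.176,"t_axis":.176,"grip_pin":.149,"swing_arm":.127}
for n in("top","scene"):
    c=cams.capture(n)
    for l,z in L.items():
        for d in best(n,l)[:3]:
            if d["p"]>.2:print(n,l,round(d["p"],2),d["position"],d["pixels"].sum(),onz(c,d["position"],z).round(4))
E
```

```text
top bottle_mid 0.78 [269.0, 258.7] 232 [0.5013 0.0288 0.0625]
top bottle_mid 0.69 [191.9, 221.2] 206 [0.5871 0.2162 0.0625]
top bottle_mid 0.59 [190.2, 251.8] 273 [0.5136 0.2178 0.0625]
top vial_a_mid 0.52 [336.4, 275.0] 69 [ 0.4651 -0.1354  0.026 ]
top vial_a_mid 0.38 [411.4, 204.1] 669 [ 0.6448 -0.3186  0.026 ]
top vial_blue_mid 0.62 [332.1, 296.2] 69 [ 0.4128 -0.126   0.023 ]
top vial_blue_mid 0.59 [410.9, 203.0] 600 [ 0.6478 -0.3179  0.023 ]
top vial_c_mid 0.27 [270.5, 241.6] 4054 [0.5439 0.029  0.022 ]
top lid 0.83 [419.6, 279.7] 2125 [ 0.4574 -0.3447  0.009 ]
top lid_block 0.65 [419.2, 279.3] 2102 [ 0.4588 -0.3393  0.03  ]
top lid_block 0.32 [274.7, 241.2] 3971 [0.5448 0.0181 0.03  ]
top caddy 0.71 [274.8, 244.0] 3865 [0.5376 0.0171 0.04  ]
top t_end_a 0.62 [322.1, 217.1] 255 [ 0.5942 -0.0933  0.176 ]
top t_axis 0.59 [319.5, 219.7] 288 [ 0.5883 -0.0877  0.176 ]
top grip_pin 0.74 [306.0, 218.3] 1167 [ 0.593  -0.0578  0.149 ]
top swing_arm 0.93 [310.0, 219.4] 1122 [ 0.5925 -0.067   0.127 ]
scene bottle_mid 0.97 [264.3, 213.6] 374 [0.5252 0.2048 0.0625]
scene bottle_mid 0.84 [281.
[... 173 characters left out ...]
vial_blue_mid 0.59 [278.5, 316.4] 166 [ 0.4084 -0.146   0.023 ]
scene vial_red_mid 0.43 [313.8, 327.0] 115 [ 0.467  -0.2104  0.019 ]
scene lid 0.77 [343.5, 370.5] 2324 [ 0.4683 -0.3479  0.009 ]
scene lid 0.75 [404.9, 329.2] 1039 [ 0.6534 -0.3037  0.009 ]
scene lid_block 0.74 [341.0, 371.6] 2226 [ 0.4527 -0.3643  0.03  ]
scene caddy 0.62 [302.3, 252.5] 3190 [0.5538 0.0263 0.04  ]
scene t_end_a 0.55 [336.2, 223.8] 262 [ 0.5978 -0.0706  0.176 ]
scene t_axis 0.73 [335.8, 227.9] 254 [ 0.589  -0.0849  0.176 ]
scene grip_pin 0.87 [333.8, 236.4] 821 [ 0.5868 -0.0799  0.149 ]
scene swing_arm 0.85 [335.2, 234.9] 806 [ 0.6073 -0.0496  0.127 ]
scene swing_arm 0.6 [278.4, 216.4] 78 [0.5173 0.0867 0.127 ]
```

Run:
```python
import cv2
a=cv2.imread("pics/top0.png")[185:310,180:380];cv2.imwrite("pics/tc.png",cv2.resize(a,None,fx=4,fy=4,interpolation=cv2.INTER_CUBIC))
a=cv2.imread("pics/scene0.png")[195:345,235:435];cv2.imwrite("pics/sc.png",cv2.resize(a,None,fx=4,fy=4,interpolation=cv2.INTER_CUBIC))
```

```text
(no output)
```

View pics/tc.png

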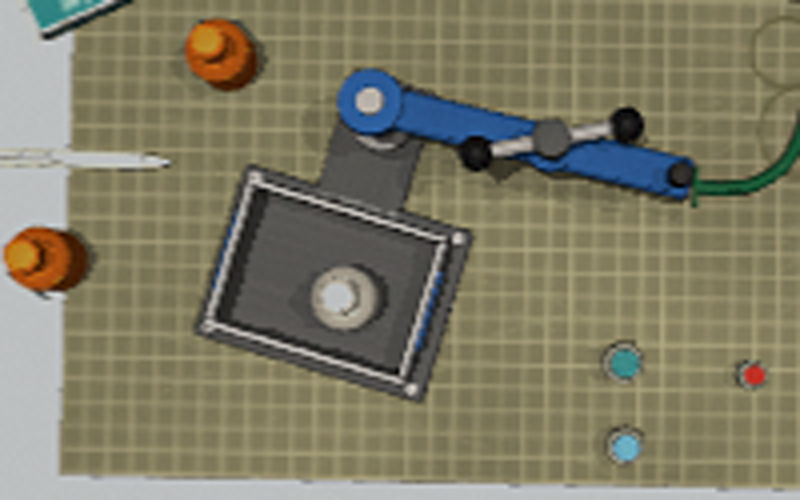

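View pics/sc.png

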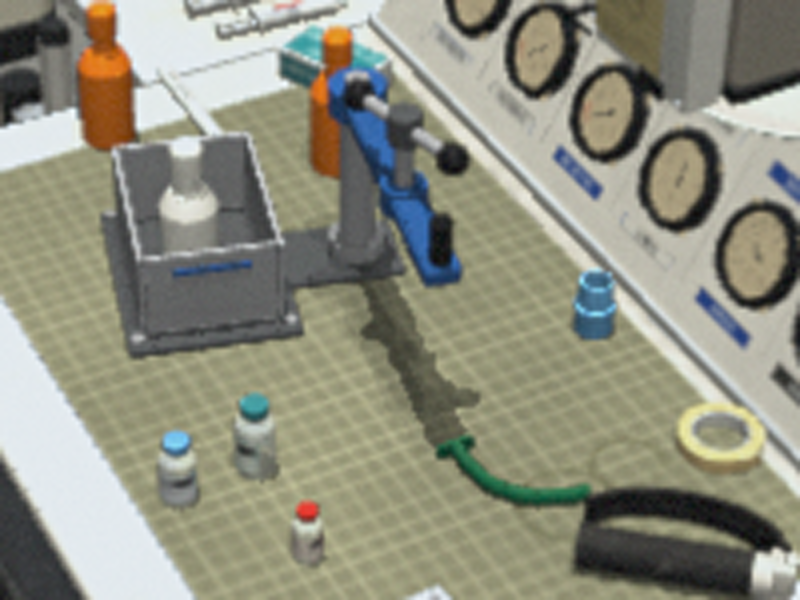

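Run:
```python
from h import *
c=cams.capture("top");s=cams.capture("scene")
def sp(X):
    p=pix(s,X);return ((p-[235,195])*4+1.5).round(0)
P={"r1":(254,178,.068),"r2":(456,240,.068),"r3":(408,384,.068),"r4":(208,326,.068),"cap":(338,297,.117),"hub":(552,137,.187),"ba":(476,154,.177),"bb":(627,125,.177),"pin":(680,174,.164),"post":(370,100,.155),"va":(624,362,.052),"vb":(626,447,.046),"vr":(754,375,.038)}
W={}
for k,(u,v,z) in P.items():
    W[k]=onz(c,((u-1.5)/4+180,(v-1.5)/4+185),z);print(k,W[k].round(4),sp(W[k]))
m=sum(W[f"r{i}"] for i in(1,2,3,4))/4;print("rim",m,[np.linalg.norm(W[a]-W[b]).round(4) for a,b in(("r1","r2"),("r2","r3"),("r3","r4"),("r4","r1"))])
d=W["post"]-m;print("post dir",np.degrees(np.arctan2(d[1],d[0])),np.hypot(*d[:2]))
for a,b in(("r3","r2"),("r4","r1")):
    d=W[b]-W[a];print(np.degrees(np.arctan2(d[1],d[0])))
for a,b in(("r2","r1"),("r3","r4")):
    d=W[b]-W[a];print(np.degrees(np.arctan2(d[1],d[0]))-90)
for cc,n in((c,"top"),(s,"scene")):
    im=cc["frame"].astype(int);bl=((im[:,:,2]>im[:,:,0]+60)&(im[:,:,2]>im[:,:,1]+35)).astype(np.uint8)
    x0,y0,x1,y1=(400,262,440,296) if n=="top" else (320,340,365,385)
    sub=bl[y0:y1,x0:x1];ct=max(cv2.findContours(sub,0,1)[0],key=cv2.contourArea);r=cv2.minAreaRect(ct)
    print(n,r,cv2.contourArea(ct),onz(cc,(r[0][0]+x0,r[0][1]+y0),.04))
im=c["frame"]
wh=(cv2.cvtColor(im,6)>190).astype(np.uint8)*0
cv2.imwrite("pics/lid.png",cv2.resize(im[245:315,380:460,::-1],None,fx=8,fy=8,interpolation=2))
```

```text
r1 [0.5704 0.092  0.068 ] [249. 136.]
r2 [ 0.5361 -0.0295  0.068 ] [284. 253.]
r3 [ 0.4497 -0.0029  0.068 ] [138. 268.]
r4 [0.4816 0.1169 0.068 ] [110. 153.]
cap [0.5001 0.0362 0.117 ] [184. 148.]
hub [ 0.5891 -0.0833  0.187 ] [404. 116.]
ba [ 0.5796 -0.042   0.177 ] [356.  99.]
bb [ 0.5975 -0.1246  0.177 ] [451. 163.]
pin [ 0.572  -0.1553  0.164 ] [437. 223.]
post [0.6102 0.0183 0.155 ] [355.  66.]
va [ 0.4652 -0.1321  0.052 ] [253. 405.]
vb [ 0.4139 -0.1346  0.046 ] [174. 443.]
vr [ 0.4587 -0.2124  0.038 ] [305. 512.]
rim [0.50945908 0.0441255  0.068     ] [np.float64(0.1263), np.float64(0.0903), np.float64(0.124), np.float64(0.0923)]
post dir -14.35409497228406 0.10400394893911649
-17.079041345505583
-15.616485659999508
-15.796330913331815
-14.879925859910244
top ((22.0, 16.0), (10.0, 14.0), 90.0) 122.0 [ 0.46234239 -0.34413399  0.04      ]
scene ((21.008195877075195, 20.409835815429688), (17.28497886657715, 11.011171340942383), 50.19443130493164) 154.0 [ 0.46316319 -0.34472362  0.04      ]
```

View pics/lid.png

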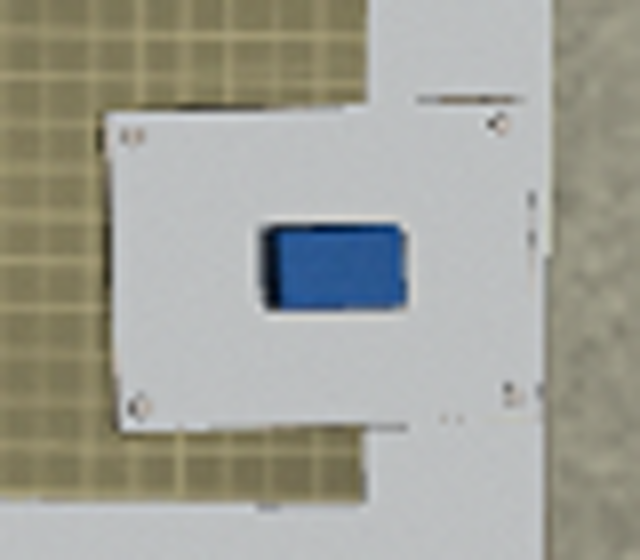

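```bash
python3 -c "
from h import *
print(to([.5001,.0362,.214],164.5))"
```

```text
(array([-1.0957e+00, -8.2900e-01,  5.0000e-04]), array([ 1.000e-04,  0.000e+00, -1.045e-01]))
```

```bash
r='-.4,-.303,0,0,0,-.1045,.65'; python3 -m crank '[-0.4,-0.303,0,0,0,-0.1045,0.65,-0.4,-0.303,0,0,0,-0.1045,0.65,-0.4,-0.303,0,0,0,-0.1045,0.65,-0.4,-0.303,0,0,0,-0.1045,0.65,-0.4,-0.303,0,0,0,-0.1045,0.65]' 40; python3 -c "
from h import *
print(to([.5001,.0362,.214],164.5))"
```

```text
time: 1.92
ee_pos: [0.3368, 0.3422, 0.2143]
eef_rot: [180.0, 0.0, 164.5]
contact_force: [0.5, 0.2, 0.6]
grip_width: 0.655
grip_force: 0.0
(array([-0.5977, -0.6282,  0.0011]), array([0.0001, 0.0003, 0.    ]))
```

```bash
python3 -m crank '[-0.35,-0.36,0,0,0,0,0.65,-0.35,-0.36,0,0,0,0,0.65,-0.35,-0.36,0,0,0,0,0.65,-0.35,-0.36,0,0,0,0,0.65,-0.35,-0.36,0,0,0,0,0.65]'; python3 -m crank '[-0.25,-0.268,0,0,0,0,0.65,-0.25,-0.268,0,0,0,0,0.65,-0.25,-0.268,0,0,0,0,0.65,-0.25,-0.268,0,0,0,0,0.65,-0.25,-0.268,0,0,0,0,0.65]';  python3 -c "
from h import *
print(to([.5001,.0362,.085],164.5))"
```

```text
time: 2.33
ee_pos: [0.4337, 0.1656, 0.2145]
eef_rot: [180.0, 0.1, 164.4]
contact_force: [0.9, 0.5, -0.4]
grip_width: 0.648
grip_force: 0.0
time: 2.75
ee_pos: [0.5027, 0.0339, 0.214]
eef_rot: [-180.0, 0.1, 164.2]
contact_force: [-0.4, 0.3, -0.6]
grip_width: 0.65
grip_force: 0.0
(array([0.0083, 0.0039, 0.3224]), array([-0.0005,  0.0011, -0.0036]))
```

```bash
python3 -m crank '[0.006,0.003,0.2,0,0,0,0.65,0.006,0.003,0.3,0,0,0,0.65,0.006,0.003,0.322,0,0,0,0.65,0.006,0.003,0.322,0,0,0,0.65,0.006,0.003,0.322,0,0,0,0.65]'; python3 -m crank '[0,0,0,0,0,0,0.3,0,0,0,0,0,0,0.3,0,0,0,0,0,0,0.3,0,0,0,0,0,0,0.3,0,0,0,0,0,0,0.3]' 40;python3 -c "
from h import *
c=cams.capture('scene')
cv2.imwrite('pics/b1.png',cv2.resize(c['frame'][130:330,180:400,::-1],None,fx=3,fy=3))"
```

```text
time: 3.17
ee_pos: [0.4955, 0.0406, 0.0835]
eef_rot: [-179.9, -0.4, 164.5]
contact_force: [0.4, -0.2, 0.7]
grip_width: 0.65
grip_force: 0.0
time: 3.58
ee_pos: [0.4996, 0.0398, 0.0869]
eef_rot: [180.0, 0.2, 164.5]
contact_force: [0.9, -0.4, -0.5]
grip_width: 0.294
grip_force: 0.0
```

View pics/b1.png

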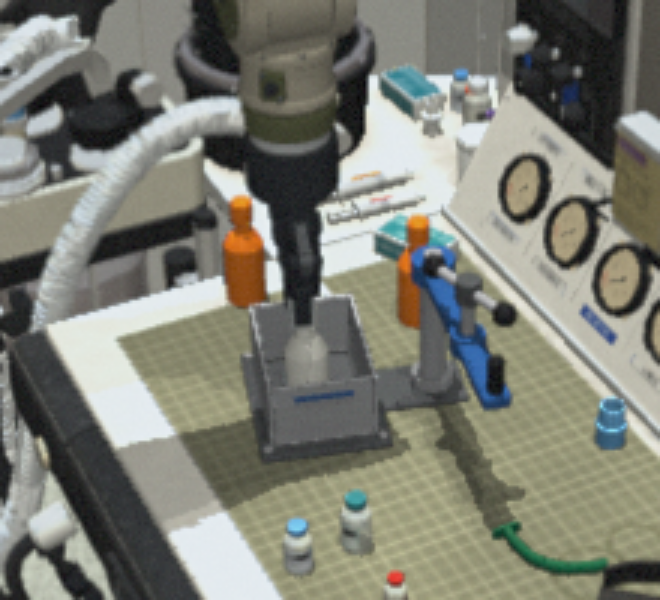

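```bash
python3 -c "
from h import *
s=cams.capture('scene');t=cams.capture('top')
for z in (.008,.068,.087,.094,.117):
    p=pix(s,[.5,.0375,z]);print(z,((p-[180,130])*3).round(), pix(t,[.5,.0375,z]).round())
cv2.imwrite('pics/b2.png',np.hstack([cv2.resize(s['frame'][205:275,240:310,::-1],(400,400),interpolation=2),cv2.resize(t['frame'][220:290,230:300,::-1],(400,400),interpolation=2)]))"
```

```text
0.008 [306. 407.] [267. 259.]
0.068 [303. 352.] [265. 259.]
0.087 [302. 334.] [265. 259.]
0.094 [302. 327.] [264. 259.]
0.117 [301. 304.] [264. 259.]
```

View pics/b2.png

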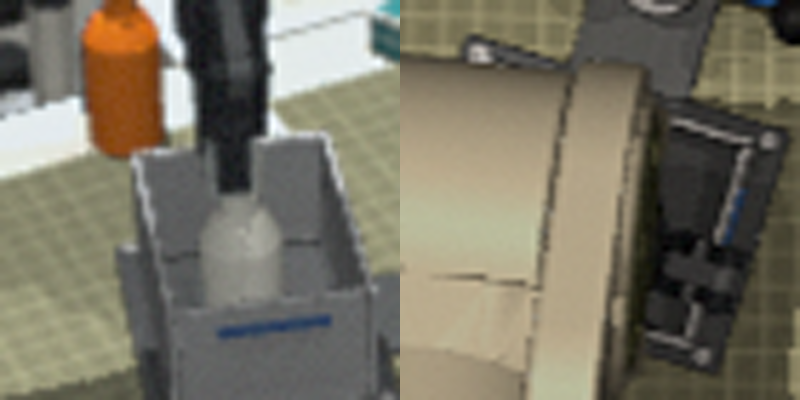

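```bash
python3 -m crank '[0,0,0,0,0,0,0.1,0,0,0,0,0,0,0.1,0,0,0,0,0,0,0.1,0,0,0,0,0,0,0.1,0,0,0,0,0,0,0.1]' 40;python3 -c "
from h import *
print(ctrl.state()['q'],ctrl.state()['ee_pos'])
for i in range(3):
  s=cams.capture('scene');print(ctrl.state()['ee_pos'],ctrl.state()['contact_force'])
t=cams.capture('top')
cv2.imwrite('pics/b3.png',np.hstack([cv2.resize(s['frame'][205:275,240:310,::-1],(400,400),interpolation=2),cv2.resize(t['frame'][220:290,230:300,::-1],(400,400),interpolation=2)]))"
```

```text
time: 4.15
ee_pos: [0.4988, 0.0396, 0.0858]
eef_rot: [-180.0, 0.1, 164.5]
contact_force: [-0.1, -1.0, 5.2]
grip_width: 0.219
grip_force: 39.3
[-4.65471117e+00  1.42529439e+01 -2.11843016e+01  5.45112715e+01
 -1.27054711e-02  1.08625731e+01] [0.49880285 0.03958198 0.08580744]
[0.49881533 0.0395968  0.08585377] [-1.05059801 -1.27019887  5.18544806]
[0.49883818 0.0395933  0.08583422] [-1.34709131 -1.43396467  5.27303663]
[0.49884669 0.03958984 0.08585194] [-0.85157172 -1.15333265  4.97494882]
```

View pics/b3.png

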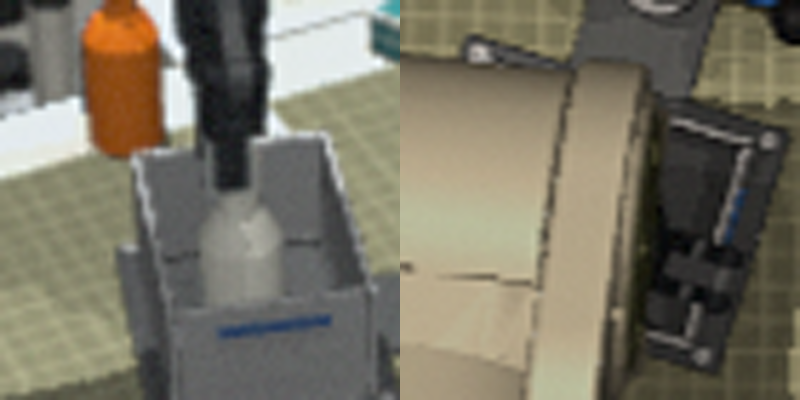

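```bash
python3 -m crank '[0,0,-0.05,0,0,0,0.1,0,0,-0.1,0,0,0,0.1,0,0,-0.2,0,0,0,0.1,0,0,-0.25,0,0,0,0.1,0,0,-0.25,0,0,0,0.1]' 60;python3 -c "
from h import *
s=cams.capture('scene')
t=cams.capture('top')
cv2.imwrite('pics/b4.png',np.hstack([cv2.resize(s['frame'][175:275,220:320,::-1],(400,400),interpolation=2),cv2.resize(t['frame'][200:300,180:280,::-1],(400,400),interpolation=2)]))"
```

```text
time: 4.77
ee_pos: [0.501, 0.0398, 0.1897]
eef_rot: [179.9, 0.4, 164.5]
contact_force: [-0.7, 1.1, -0.5]
grip_width: 0.207
grip_force: 58.8
```

View pics/b4.png

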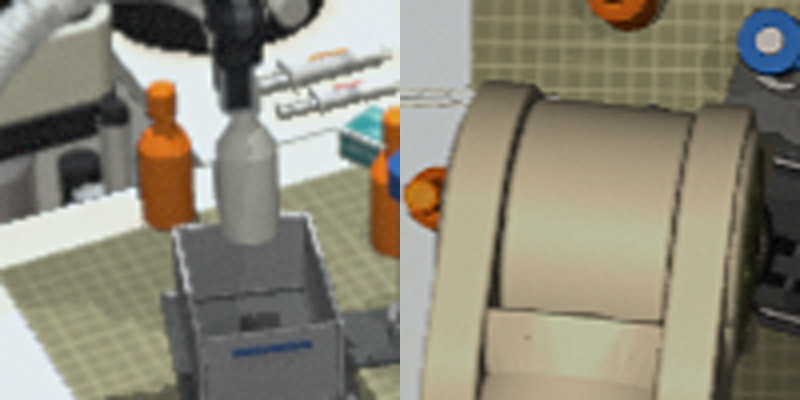

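```bash
python3 -c "
from h import *
print(to([.42,.16,.19],164.5),to([.42,.16,.082],164.5))"
```

```text
(array([ 0.2699,  0.2368, -0.0113]), array([ 0.0003,  0.0006, -0.0001])) (array([0.2701, 0.2366, 0.2587]), array([ 0.0003,  0.0006, -0.0001]))
```

```bash
python3 -m crank '[0.08,0.07,0,0,0,0,0.1,0.16,0.14,0,0,0,0,0.1,0.23,0.2,0,0,0,0,0.1,0.27,0.237,0,0,0,0,0.1,0.27,0.237,0,0,0,0,0.1]';python3 -m crank '[0,0,0.08,0,0,0,0.1,0,0,0.16,0,0,0,0.1,0,0,0.24,0,0,0,0.1,0,0,0.25,0,0,0,0.1,0,0,0.25,0,0,0,0.1]';python3 -m crank '[0,0,0.005,0,0,0,0.1,0,0,0.01,0,0,0,0.1,0,0,0.01,0,0,0,0.1]'
```

```text
time: 5.28
ee_pos: [0.4153, 0.1626, 0.1833]
eef_rot: [-179.9, -0.3, 164.8]
contact_force: [-0.3, -0.0, -0.9]
grip_width: 0.212
grip_force: 58.9
time: 5.7
ee_pos: [0.4166, 0.1592, 0.0826]
eef_rot: [-179.8, -0.4, 164.5]
contact_force: [-0.6, 0.9, -0.4]
grip_width: 0.209
grip_force: 58.9
time: 5.95
ee_pos: [0.421, 0.1601, 0.0826]
eef_rot: [179.9, 0.1, 164.5]
contact_force: [0.1, 0.4, -0.5]
grip_width: 0.21
grip_force: 58.9
```

```bash
for i in 1 2 3; do python3 -m crank '[0,0,0.005,0,0,0,0.1,0,0,0.005,0,0,0,0.1]' | egrep 'ee_pos|contact'; done
```

```text
ee_pos: [0.4204, 0.1601, 0.0801]
contact_force: [0.1, 0.2, -0.3]
ee_pos: [0.4203, 0.1601, 0.0779]
contact_force: [0.8, 0.5, 2.5]
ee_pos: [0.4222, 0.1601, 0.0779]
contact_force: [-2.3, -1.7, 16.6]
```

```bash
python3 -m crank '[0,0,-0.005,0,0,0,0.1,0,0,-0.005,0,0,0,0.45,0,0,-0.005,0,0,0,0.45,0,0,-0.005,0,0,0,0.45,0,0,-0.005,0,0,0,0.45]'; python3 -m crank '[0,0,-0.05,0,0,0,0.45,0,0,-0.13,0,0,0,0.45,0,0,-0.22,0,0,0,0.45,0,0,-0.25,0,0,0,0.45,0,0,-0.25,0,0,0,0.45]'
python3 - <<'E'
from h import *
s=cams.capture('scene');ms=masks_of("scene","bottle_mid")
for d in ms[:4]:print(d["p"],d["position"],onz(s,d["position"],.05).round(3))
print(to([.4652,-.1321,.15],180))
cv2.imwrite('pics/b5.png',cv2.resize(s['frame'][160:330,180:400,::-1],None,fx=3,fy=3,interpolation=2))
E
```

```text
time: 6.87
ee_pos: [0.4194, 0.16, 0.0771]
eef_rot: [-180.0, -0.0, 164.5]
contact_force: [-0.8, -0.4, 0.4]
grip_width: 0.448
grip_force: 0.0
time: 7.28
ee_pos: [0.422, 0.1605, 0.1808]
eef_rot: [179.8, 0.3, 164.5]
contact_force: [0.3, 0.6, -0.2]
grip_width: 0.45
grip_force: 0.0
0.91 [234.2, 235.8] [0.42  0.162 0.05 ]
0.85 [263.9, 216.2] [0.526 0.211 0.05 ]
0.71 [410.3, 301.5] [ 0.689 -0.267  0.05 ]
0.59 [314.5, 220.8] [0.64  0.127 0.05 ]
(array([-0.3046, -0.6735,  0.0679]), array([ 0.0002,  0.0003, -0.1723]))
```

View pics/b5.png

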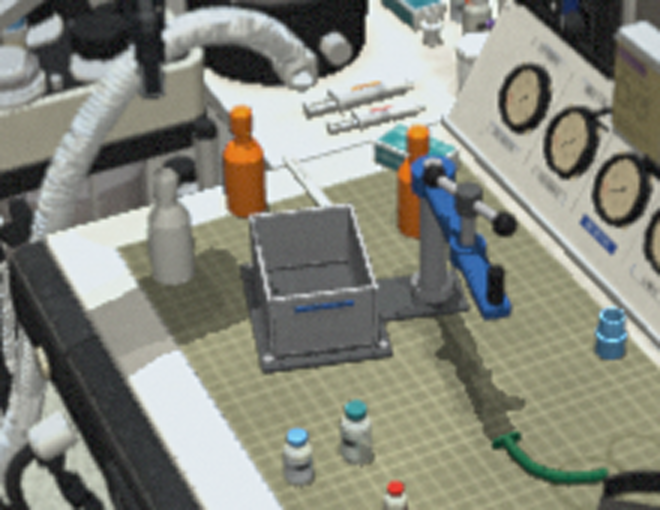

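```bash
python3 -m crank '[-0.03,-0.1,0,0,0,0.08,0.45,-0.06,-0.2,0,0,0,0.16,0.45,-0.09,-0.3,0,0,0,0.24,0.45,-0.11,-0.4,0,0,0,0.32,0.45,-0.12,-0.48,0,0,0,0.398,0.42]'
python3 - <<'E'
from h import *
s=cams.capture('scene')
for z in(.14,.16,.18,.2):print(z,pix(s,[.421,.1605,z]))
print(to([.4139,-.1346,.15],74.5))
E
```

```text
time: 7.8
ee_pos: [0.4134, -0.0399, 0.1755]
eef_rot: [-179.9, -0.1, 128.3]
contact_force: [0.8, 0.4, -0.1]
grip_width: 0.418
grip_force: 0.0
0.14 [232.12030184 207.53817154]
0.16 [231.48265327 200.96976488]
0.18 [230.83855636 194.30629252]
0.2 [230.18800766 187.54638848]
(array([-0.1807, -0.1361,  0.0641]), array([-0.0027,  0.0013,  0.591 ]))
```

```bash
python3 -m crank '[-0.05,-0.04,0.01,0,0,0.08,0.42,-0.09,-0.07,0.02,0,0,0.16,0.42,-0.13,-0.1,0.03,0,0,0.24,0.42,-0.18,-0.135,0.04,0,0,0.32,0.42,-0.18,-0.136,0.064,0,0,0.398,0.42]' | grep ee_pos; python3 -m crank '[0,0,0,0,0,0.08,0.42,0,0,0,0,0,0.16,0.42,0,0,0,0,0,0.193,0.42,0,0,0,0,0,0.193,0.42]'
python3 - <<'E'
from h import *
s=cams.capture('scene');t=cams.capture('top')
for cc,n in((s,"scene"),(t,"top")):
  for l,z in(("vial_a_mid",.026),("vial_blue_mid",.023),("vial_red_mid",.019)):
    for d in masks_of(n,l)[:1]:print(n,l,round(d["p"],2),onz(cc,d["position"],z).round(4))
print(to([.4139,-.1346,.06],74.5))
cv2.imwrite('pics/v1.png',np.hstack([cv2.resize(s['frame'][250:350,235:335,::-1],(400,400),interpolation=2),cv2.resize(t['frame'][235:315,290:370,::-1],(400,400),interpolation=2)]))
E
```

```text
ee_pos: [0.4174, -0.1312, 0.1505]
time: 8.6
ee_pos: [0.4158, -0.1274, 0.1498]
eef_rot: [-179.8, -0.1, 75.4]
contact_force: [0.4, 1.0, -0.4]
grip_width: 0.423
grip_force: 0.0
scene vial_a_mid 0.77 [ 0.4659 -0.1276  0.026 ]
scene vial_blue_mid 0.5 [ 0.4114 -0.1404  0.023 ]
scene vial_red_mid 0.58 [ 0.4542 -0.2208  0.019 ]
top vial_a_mid 0.44 [ 0.4727 -0.135   0.026 ]
top vial_red_mid 0.5 [ 0.4612 -0.2139  0.019 ]
(array([-0.0181, -0.0037,  0.2293]), array([-0.    , -0.0001,  0.0116]))
```

View pics/v1.png

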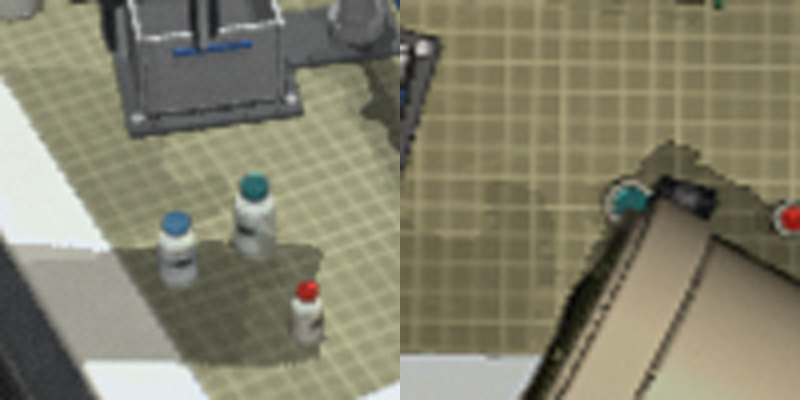

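Run:
```python
from h import *
s=cams.capture('scene');t=cams.capture('top')
S=ctrl.state();T=R.from_euler("xyz",S["eef_rot"],degrees=True)
for dy in(-.03,.03):
  for dz in(.013,-.03):
    X=S["ee_pos"]+T.apply([0,dy,dz]);print(X.round(3),(pix(s,X)-[235,250])*4,(pix(t,X)-[290,235])*5+[400,0])
print(-np.array(t["R"]).T@t["t"])
```

```text
[ 0.388 -0.12   0.139] [113.18960713  95.81463493] [609.11571761 375.50482753]
[ 0.388 -0.12   0.182] [108.87207763  34.62231797] [613.62055404 383.67450047]
[ 0.446 -0.135  0.139] [219.85874899  80.7529662 ] [644.93546202 246.69758079]
[ 0.446 -0.135  0.182] [217.60451216  19.6849677 ] [650.71066703 250.24193   ]
[ 0.48903474 -0.06173324  1.38478374]
```

```bash
python3 -m crank '[-0.018,-0.004,0,0,0,0.0116,0.42,-0.018,-0.004,0.08,0,0,0.0116,0.42,-0.018,-0.004,0.16,0,0,0.0116,0.42,-0.018,-0.004,0.2,0,0,0.0116,0.42,-0.018,-0.004,0.2,0,0,0.0116,0.42]'; python3 -m crank '[0,0,0.02,0,0,0,0.42,0,0,0.04,0,0,0,0.42,0,0,0.06,0,0,0,0.42,0,0,0.08,0,0,0,0.42,0,0,0.08,0,0,0,0.42]'
python3 - <<'E'
from h import *
s=cams.capture('scene');t=cams.capture('top')
print(to([.4139,-.1346,.028],74.5))
cv2.imwrite('pics/v2.png',np.hstack([cv2.resize(s['frame'][260:340,245:325,::-1],(400,400),interpolation=2),cv2.resize(t['frame'][235:315,290:370,::-1],(400,400),interpolation=2)]))
E
```

```text
time: 9.52
ee_pos: [0.4108, -0.1336, 0.0686]
eef_rot: [-179.6, -0.1, 74.4]
contact_force: [-0.3, 0.7, 0.8]
grip_width: 0.42
grip_force: 0.0
time: 9.93
ee_pos: [0.4132, -0.1343, 0.0387]
eef_rot: [-179.9, -0.0, 74.5]
contact_force: [-0.1, 0.0, 0.1]
grip_width: 0.418
grip_force: 0.0
(array([-0.0001,  0.0006,  0.0292]), array([-0.0003, -0.0001, -0.0004]))
```

View pics/v2.png

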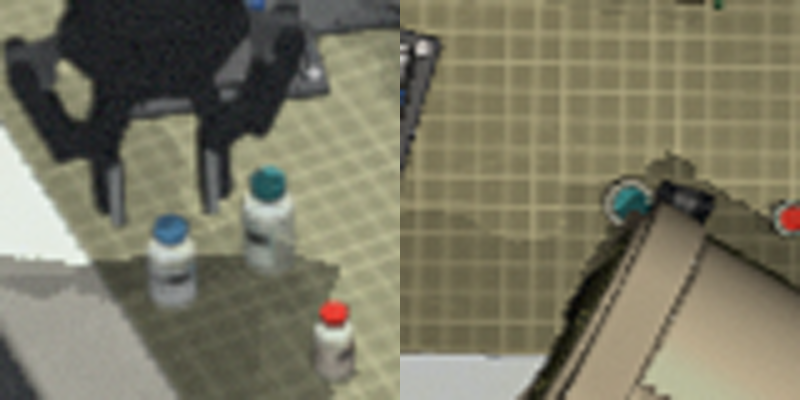

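```bash
python3 -m crank '[0,0.005,0.02,0,0,0,0.42,0,0.005,0.04,0,0,0,0.42,0,0.005,0.06,0,0,0,0.42,0,0.005,0.075,0,0,0,0.42,0,0.005,0.075,0,0,0,0.42]'; python3 -m crank '[0,0,0.012,0,0,0,0.42,0,0,0.012,0,0,0,0.42]'|egrep 'ee_p|cont'
python3 -m crank '[0,0,0,0,0,0,0.1,0,0,0,0,0,0,0.1,0,0,0,0,0,0,0.1,0,0,0,0,0,0,0.1,0,0,0,0,0,0,0.1]' 35
python3 - <<'E'
from h import *
s=cams.capture('scene')
cv2.imwrite('pics/v3.png',np.hstack([cv2.resize(s['frame'][260:340,245:325,::-1],(400,400),interpolation=2)]))
E
```

```text
time: 10.45
ee_pos: [0.4145, -0.1344, 0.0082]
eef_rot: [-179.8, -0.0, 74.5]
contact_force: [-0.4, 0.1, 0.9]
grip_width: 0.419
grip_force: 0.0
ee_pos: [0.4153, -0.1349, 0.0043]
contact_force: [-0.3, -0.1, -1.0]
time: 11.03
ee_pos: [0.4158, -0.1352, 0.0051]
eef_rot: [180.0, -0.0, 74.5]
contact_force: [0.6, 0.7, -0.6]
grip_width: 0.254
grip_force: 34.2
```

View pics/v3.png

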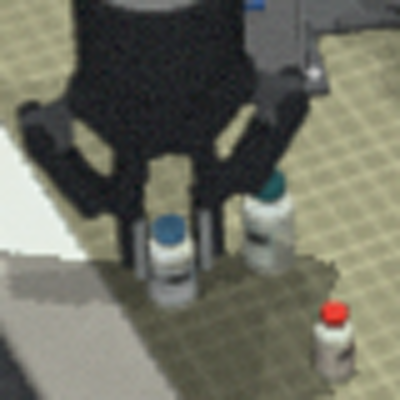

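```bash
python3 -m crank '[0,0,-0.08,0,0,0,0.1,0,0,-0.16,0,0,0,0.1,0,0,-0.25,0,0,-0.08,0.1,0,0,-0.27,0,0,-0.16,0.1,0,0,-0.27,0,0,-0.24,0.1]' 40|tail -2
python3 -c "
from h import *
print(to([.4844,.0510,.112],164.5))"
```

```text
grip_width: 0.248
grip_force: 39.8
(array([0.4475, 0.216 , 0.0108]), array([ 0.0017,  0.0043, -0.7577]))
```

```bash
python3 -m crank '[0.09,0.043,0,0,0,-0.08,0.1,0.18,0.086,0,0,0,-0.16,0.1,0.27,0.13,0,0,0,-0.24,0.1,0.36,0.173,0,0,0,-0.32,0.1,0.447,0.216,0,0,0,-0.397,0.1]' |tail -2
python3 -m crank '[0,0,0,0,0,-0.08,0.1,0,0,0,0,0,-0.16,0.1,0,0,0,0,0,-0.24,0.1,0,0,0,0,0,-0.32,0.1,0,0,0,0,0,-0.36,0.1]'
python3 -c "
from h import *
print(to([.4844,.0510,.05],164.5))
c=cams.capture('top');s=cams.capture('scene')
for cc,n in((s,'scene'),(c,'top')):
  for l,z in(('vial_a_mid',.026),('vial_blue_mid',.12),('vial_red_mid',.019)):
    for d in masks_of(n,l)[:1]:print(n,l,round(d['p'],2),onz(cc,d['position'],z).round(4))
"
```

```text
grip_width: 0.247
grip_force: 39.8
time: 12.33
ee_pos: [0.483, 0.052, 0.1129]
eef_rot: [180.0, -0.0, 164.4]
contact_force: [-0.3, -0.2, -1.1]
grip_width: 0.254
grip_force: 39.9
(array([-0.0042, -0.0015,  0.1572]), array([ 0.    , -0.0002, -0.0006]))
scene vial_a_mid 0.59 [ 0.4679 -0.1372  0.026 ]
scene vial_blue_mid 0.59 [0.471  0.0419 0.12  ]
scene vial_red_mid 0.51 [ 0.4648 -0.2129  0.019 ]
top vial_a_mid 0.62 [ 0.4621 -0.1305  0.026 ]
top vial_red_mid 0.46 [ 0.4643 -0.2089  0.019 ]
```

```bash
python3 -m crank '[-0.004,-0.001,0.05,0,0,0,0.1,-0.004,-0.001,0.1,0,0,0,0.1,-0.004,-0.001,0.157,0,0,0,0.1,-0.004,-0.001,0.2,0,0,0,0.1,-0.004,-0.001,0.225,0,0,0,0.1]'|egrep 'ee_p|cont'
for i in 1 2; do python3 -m crank '[0,0,0.005,0,0,0,0.1,0,0,0.005,0,0,0,0.1]' |egrep 'ee_p|cont'; done
```

```text
ee_pos: [0.4833, 0.0508, 0.0211]
contact_force: [-0.2, -0.2, 0.0]
ee_pos: [0.4842, 0.0508, 0.0207]
contact_force: [-0.1, 1.0, -1.0]
ee_pos: [0.4853, 0.0508, 0.0198]
contact_force: [-0.2, 0.4, -0.5]
```

```bash
for i in 1 2; do python3 -m crank '[0,0,0.005,0,0,0,0.1,0,0,0.005,0,0,0,0.1]' |egrep 'ee_p|cont'; done
```

```text
ee_pos: [0.485, 0.0508, 0.0174]
contact_force: [-0.5, 0.4, -0.0]
ee_pos: [0.4845, 0.0509, 0.015]
contact_force: [-0.4, 0.3, -0.5]
```

```bash
python3 -m crank '[0,0,0.004,0,0,0,0.1,0,0,0.004,0,0,0,0.1]' |egrep 'ee_p|cont'
python3 -m crank '[0,0,0,0,0,0,0.35,0,0,0,0,0,0,0.4,0,0,0,0,0,0,0.4,0,0,-0.03,0,0,0,0.4,0,0,-0.08,0,0,0,0.4]'
python3 -m crank '[0,0,-0.06,0,0,0,0.4,0,0,-0.15,0,0,0,0.4,0,0,-0.18,0,0,0,0.4,0,0,-0.18,0,0,0,0.4]'|egrep 'ee_p|cont'
python3 -c "
from h import *
print(to([.4652,-.1321,.1],164.5))
s=cams.capture('scene')
for l,z in(('vial_a_mid',.026),('vial_blue_mid',.031),('vial_red_mid',.019)):
    for d in masks_of('scene',l)[:2]:print(l,round(d['p'],2),d['position'],onz(s,d['position'],z).round(4))
"
```

```text
ee_pos: [0.4844, 0.0509, 0.0132]
contact_force: [-0.8, 0.9, 0.5]
time: 14.4
ee_pos: [0.4825, 0.0509, 0.0439]
eef_rot: [-179.9, -0.3, 164.1]
contact_force: [1.6, 0.0, 0.5]
grip_width: 0.398
grip_force: 0.0
ee_pos: [0.4875, 0.0507, 0.1212]
contact_force: [0.5, 0.7, -0.0]
(array([-0.0715, -0.4548,  0.0528]), array([ 0.001 ,  0.0045, -0.0047]))
vial_a_mid 0.63 [299.0, 303.2] [ 0.4688 -0.1298  0.026 ]
vial_blue_mid 0.51 [273.0, 255.1] [0.4866 0.0616 0.031 ]
vial_red_mid 0.67 [406.3, 330.9] [ 0.6468 -0.3179  0.019 ]
```

```bash
python3 -m crank '[-0.014,-0.09,0,0,0,0,0.5,-0.028,-0.18,0,0,0,0,0.5,-0.043,-0.27,0,0,0,0,0.5,-0.057,-0.36,0,0,0,0,0.5,-0.0715,-0.455,0,0,0,-0.004,0.5]'|egrep 'ee_p|cont'
python3 -m crank '[0,0,0,0,0,0,0.5,0,0,0,0,0,0,0.5]'|egrep 'ee_p|cont'
python3 - <<'E'
from h import *
for n in("scene","top"):
    c=cams.capture(n)
    for d in masks_of(n,"vial_a_mid")[:1]:print(n,round(d['p'],2),d['position'],onz(c,d['position'],.026).round(4))
    h=cv2.cvtColor(c["frame"],cv2.COLOR_RGB2HSV);m=cv2.inRange(h,(80,110,50),(97,255,255))
    u0,v0=pix(c,[.4652,-.1321,.052]).astype(int);sub=m[v0-20:v0+20,u0-20:u0+20];y,x=np.nonzero(sub)
    if len(x):print(len(x),onz(c,(x.mean()+u0-20,y.mean()+v0-20),.05).round(4))
print(to([.4652,-.1321,.01],164.5))
E
```

```text
ee_pos: [0.4606, -0.1328, 0.1158]
contact_force: [0.9, 0.0, -0.5]
ee_pos: [0.4609, -0.1335, 0.1158]
contact_force: [0.7, 0.7, 0.0]
scene 0.63 [298.4, 304.4] [ 0.4657 -0.133   0.026 ]
26 [ 0.4659 -0.1325  0.05  ]
(array([-0.0099, -0.0014,  0.2667]), array([ 0.0004, -0.0011,  0.0003]))
```

```bash
python3 -m crank '[-0.011,0,0.06,0,0,0,0.5,-0.011,0,0.12,0,0,0,0.5,-0.011,0,0.18,0,0,0,0.5,-0.011,0,0.24,0,0,0,0.5,-0.011,0,0.262,0,0,0,0.5]'|egrep 'ee_p|cont'
python3 -m crank '[0,0,0,0,0,0,0.5,0,0,0,0,0,0,0.1,0,0,0,0,0,0,0.1,0,0,0,0,0,0,0.1,0,0,0,0,0,0,0.1]' 35
python3 -m crank '[0,0,0,0,0,0,0.1,0,0,0,0,0,0,0.1]' 40
```

```text
ee_pos: [0.4643, -0.1306, 0.0096]
contact_force: [-1.5, -0.0, 0.2]
time: 16.55
ee_pos: [0.4674, -0.1336, 0.0138]
eef_rot: [-180.0, 0.1, 164.4]
contact_force: [-0.6, 0.0, 0.1]
grip_width: 0.274
grip_force: 34.3
time: 16.72
ee_pos: [0.4673, -0.1336, 0.0136]
eef_rot: [-180.0, 0.1, 164.4]
contact_force: [-0.2, 0.5, 4.3]
grip_width: 0.277
grip_force: 40.2
```

```bash
python3 -m crank '[0,0,-0.08,0,0,0,0.1,0,0,-0.16,0,0,0,0.1,0,0,-0.25,0,0,0,0.1,0,0,-0.27,0,0,0,0.1,0,0,-0.27,0,0,0,0.1]'|tail -2
python3 -c "
from h import *
print(to([.5105,.0438,.12],164.5))"
```

```text
grip_width: 0.273
grip_force: 40.0
(array([0.019 , 0.4573, 0.009 ]), array([-0.0007,  0.0043, -0.0008]))
```

```bash
python3 -m crank '[0.003,0.09,0,0,0,0,0.1,0.007,0.18,0,0,0,0,0.1,0.011,0.27,0,0,0,0,0.1,0.015,0.36,0,0,0,0,0.1,0.017,0.457,0,0,0,0,0.1]'|tail -2
python3 -m crank '[0,0,0,0,0,0,0.1,0,0,0,0,0,0,0.1]'
python3 -c "
from h import *
print(to([.5105,.0438,.025],164.5))"
```

```text
grip_width: 0.27
grip_force: 40.0
time: 17.72
ee_pos: [0.5078, 0.0466, 0.1187]
eef_rot: [-180.0, -0.2, 164.7]
contact_force: [0.1, -0.2, -0.4]
grip_width: 0.267
grip_force: 40.0
(array([-0.0089, -0.0049,  0.2343]), array([-0.0004, -0.0017,  0.002 ]))
```

```bash
python3 -m crank '[-0.007,-0.004,0.06,0,0,0,0.1,-0.007,-0.004,0.12,0,0,0,0.1,-0.007,-0.004,0.17,0,0,0,0.1,-0.007,-0.004,0.21,0,0,0,0.1,-0.007,-0.004,0.23,0,0,0,0.1]'|egrep 'ee_p|cont'
for i in 1 2; do python3 -m crank '[0,0,0.004,0,0,0,0.1,0,0,0.004,0,0,0,0.1]' |egrep 'ee_p|cont'; done
```

```text
ee_pos: [0.5083, 0.0411, 0.0254]
contact_force: [-0.3, -0.5, -0.3]
ee_pos: [0.5103, 0.0416, 0.0263]
contact_force: [0.2, 0.4, -1.1]
ee_pos: [0.512, 0.042, 0.0262]
contact_force: [0.1, -0.2, -0.3]
```

```bash
python3 -m crank '[0,0,0.009,0,0,0,0.1,0,0,0.009,0,0,0,0.1]' |egrep 'ee_p|cont'
python3 -m crank '[0,0,0.004,0,0,0,0.1,0,0,0.004,0,0,0,0.1]' |egrep 'ee_p|cont'
```

```text
ee_pos: [0.5114, 0.0424, 0.022]
contact_force: [-0.5, -0.3, -0.1]
ee_pos: [0.5118, 0.0425, 0.0215]
contact_force: [-2.4, 1.3, 9.2]
```

Floor contact. Release, go up, and move to the red vial.

```bash
python3 -m crank '[0,0,-0.003,0,0,0,0.35,0,0,-0.003,0,0,0,0.4,0,0,-0.003,0,0,0,0.4,0,0,-0.03,0,0,0,0.4,0,0,-0.08,0,0,0,0.4]'|egrep 'cont|grip'
python3 -m crank '[0,0,-0.06,0,0,0,0.4,0,0,-0.15,0,0,0,0.4,0,0,-0.18,0,0,0,0.4,0,0,-0.18,0,0,0,0.4]'|egrep 'ee_p|cont'
python3 -c "
from h import *
s=cams.capture('scene')
for l,z in(('vial_a_mid',.034),('vial_blue_mid',.031),('vial_red_mid',.019)):
    for d in masks_of('scene',l)[:2]:print(l,round(d['p'],2),d['position'],onz(s,d['position'],z).round(4))
for n in('scene','top'):
    c=cams.capture(n)
    h=cv2.cvtColor(c['frame'],cv2.COLOR_RGB2HSV);m=cv2.inRange(h,(0,150,90),(6,255,255))|cv2.inRange(h,(174,150,90),(180,255,255))
    u0,v0=pix(c,[.4587,-.2124,.038]).astype(int);sub=m[v0-20:v0+20,u0-20:u0+20];y,x=np.nonzero(sub)
    if len(x):print(n,len(x),onz(c,(x.mean()+u0-20,y.mean()+v0-20),.036).round(4))
print(to([.4587,-.2124,.12],164.5))
"
```

```text
contact_force: [0.5, 0.6, 0.2]
grip_width: 0.397
grip_force: 0.0
ee_pos: [0.5139, 0.0423, 0.1279]
contact_force: [0.5, 0.3, -0.3]
vial_blue_mid 0.63 [337.6, 224.1] [0.7018 0.1078 0.031 ]
vial_red_mid 0.66 [309.8, 327.7] [ 0.458  -0.2083  0.019 ]
vial_red_mid 0.58 [405.4, 329.8] [ 0.6469 -0.314   0.019 ]
scene 17 [ 0.4606 -0.2101  0.036 ]
top 17 [ 0.4587 -0.2123  0.036 ]
(array([-0.0475, -0.6482,  0.0069]), array([-0.0003, -0.0018, -0.0007]))
```

```bash
python3 -m crank '[-0.007,-0.09,0,0,0,0,0.4,-0.014,-0.18,0,0,0,0,0.4,-0.021,-0.27,0,0,0,0,0.4,-0.028,-0.36,0,0,0,0,0.4,-0.034,-0.45,0,0,0,0,0.4]'|egrep 'ee_p|cont'
python3 -m crank '[-0.007,-0.1,0,0,0,0,0.4,-0.015,-0.196,0,0,0,0,0.4,-0.015,-0.196,0,0,0,0,0.4,-0.015,-0.196,0,0,0,0,0.4]'|egrep 'ee_p|cont'
python3 -c "
from h import *
print(to([.4595,-.2113,.005],164.5))
"
```

```text
ee_pos: [0.4748, -0.1357, 0.1231]
contact_force: [1.5, -0.5, 0.3]
ee_pos: [0.4597, -0.2134, 0.1231]
contact_force: [0.2, 0.8, -0.8]
(array([0.0014, 0.0047, 0.2952]), array([ 0.0005, -0.0011, -0.0036]))
```

```bash
python3 -m crank '[0.001,0.003,0.08,0,0,0,0.4,0.001,0.003,0.16,0,0,0,0.4,0.001,0.003,0.22,0,0,0,0.4,0.001,0.003,0.27,0,0,0,0.4,0.001,0.003,0.297,0,0,0,0.4]'|egrep 'ee_p|cont'
python3 -m crank '[0,0,0,0,0,0,0.4,0,0,0,0,0,0,0.08,0,0,0,0,0,0,0.08,0,0,0,0,0,0,0.08,0,0,0,0,0,0,0.08]' 35
python3 -m crank '[0,0,0,0,0,0,0.08,0,0,0,0,0,0,0.08]' 40
python3 -m crank '[0,0,-0.08,0,0,0,0.08,0,0,-0.16,0,0,0,0.08,0,0,-0.25,0,0,0,0.08,0,0,-0.28,0,0,0,0.08,0,0,-0.28,0,0,0,0.08]'|tail -2
python3 -c "
from h import *
print(to([.5345,.0371,.12],164.5))"
```

```text
ee_pos: [0.4586, -0.2073, 0.0022]
contact_force: [-0.8, 0.9, -1.1]
time: 21.43
ee_pos: [0.4615, -0.2107, 0.0064]
eef_rot: [-180.0, 0.1, 164.5]
contact_force: [-0.2, 0.1, -0.0]
grip_width: 0.186
grip_force: 33.8
time: 21.6
ee_pos: [0.461, -0.2107, 0.006]
eef_rot: [-180.0, 0.1, 164.4]
contact_force: [0.3, -0.2, -0.5]
grip_width: 0.185
grip_force: 39.1
grip_width: 0.184
grip_force: 39.1
(array([-0.0044,  0.6485,  0.0027]), array([-0.0015,  0.0049, -0.0009]))
```

```bash
python3 -m crank '[-0.002,0.09,0,0,0,0,0.08,-0.003,0.18,0,0,0,0,0.08,-0.004,0.27,0,0,0,0,0.08,-0.005,0.36,0,0,0,0,0.08,-0.006,0.45,0,0,0,0,0.08]'|tail -2
python3 -m crank '[-0.003,0.1,0,0,0,0,0.08,-0.003,0.198,0,0,0,0,0.08,-0.003,0.198,0,0,0,0,0.08,-0.003,0.198,0,0,0,0,0.08]'|egrep 'ee_p|cont'
python3 -c "
from h import *
print(to([.5365,.0367,.02],164.5))"
```

```text
grip_width: 0.185
grip_force: 39.1
ee_pos: [0.533, 0.0402, 0.1161]
contact_force: [0.9, 0.6, -0.6]
(array([-0.0111, -0.0061,  0.2403]), array([-0.0003, -0.0011,  0.002 ]))
```

```bash
python3 -m crank '[-0.008,-0.005,0.03,0,0,0,0.08,-0.008,-0.005,0.03,0,0,0,0.08,-0.008,-0.005,0.03,0,0,0,0.08]'|egrep 'ee_p|cont'
python3 -m crank '[0,0,0,0,0,0,0.08,0,0,0,0,0,0,0.08]'|egrep 'ee_p|cont'
python3 -c "
from h import *
print(to([.5365,.0367,.02],164.5))"
```

```text
ee_pos: [0.5349, 0.0343, 0.1043]
contact_force: [0.0, -0.6, -0.9]
ee_pos: [0.5361, 0.0345, 0.1057]
contact_force: [0.3, -0.3, 0.0]
(array([0.0005, 0.0054, 0.2142]), array([ 0.    ,  0.0001, -0.0017]))
```

```bash
python3 -m crank '[0,0.004,0.06,0,0,0,0.08,0,0.004,0.12,0,0,0,0.08,0,0.004,0.17,0,0,0,0.08,0,0.004,0.2,0,0,0,0.08,0,0.004,0.21,0,0,0,0.08]'|egrep 'ee_p|cont'
for i in 1 2; do python3 -m crank '[0,0,0.005,0,0,0,0.08,0,0,0.005,0,0,0,0.08]' |egrep 'ee_p|cont'; done
```

```text
ee_pos: [0.535, 0.0366, 0.0196]
contact_force: [0.2, 0.5, -0.4]
ee_pos: [0.5369, 0.0367, 0.0198]
contact_force: [-0.6, 0.5, 0.6]
ee_pos: [0.5374, 0.0368, 0.0183]
contact_force: [0.1, 0.8, 0.3]
```

```bash
for i in 1 2; do python3 -m crank '[0,0,0.005,0,0,0,0.08,0,0,0.005,0,0,0,0.08]' |egrep 'ee_p|cont'; done
```

```text
ee_pos: [0.5369, 0.037, 0.0157]
contact_force: [0.1, 0.6, 0.7]
ee_pos: [0.5365, 0.037, 0.0133]
contact_force: [0.4, -0.5, 0.2]
```

```bash
python3 -m crank '[0,0,0.001,0,0,0,0.28,0,0,0.001,0,0,0,0.32,0,0,0.001,0,0,0,0.32,0,0,-0.03,0,0,0,0.32,0,0,-0.08,0,0,0,0.32]'|egrep 'cont|grip'
python3 -m crank '[0,0,-0.06,0,0,0,0.32,0,0,-0.15,0,0,0,0.32,0,0,-0.22,0,0,0,0.32,0,0,-0.22,0,0,0,0.32]'|egrep 'ee_p|cont'
python3 -m crank '[0.02,-0.09,0,0,0,0,0.5,0.04,-0.18,0,0,0,0,0.5,0.06,-0.27,0,0,0,0,0.5,0.08,-0.36,0,0,0,0,0.5,0.1,-0.45,0,0,0,0,0.5]'|egrep 'ee_p|cont'
python3 - <<'E'
from h import *
for n in('scene','top'):
    c=cams.capture(n)
    for l,z in(('vial_a_mid',.034),('vial_blue_mid',.031),('vial_red_mid',.027),("vial_c_mid",.03)):
        for d in masks_of(n,l)[:2]:print(n,l,round(d['p'],2),d['position'],onz(c,d['position'],z).round(3))
    im=c["frame"].astype(int);bl=((im[:,:,2]>im[:,:,0]+60)&(im[:,:,2]>im[:,:,1]+35)).astype(np.uint8)
    x0,y0,x1,y1=(390,252,450,306) if n=="top" else (310,330,375,395)
    ct=max(cv2.findContours(bl[y0:y1,x0:x1],0,1)[0],key=cv2.contourArea);r=cv2.minAreaRect(ct)
    print(n,r,onz(c,(r[0][0]+x0,r[0][1]+y0),.04))
# lid edges from top: mask of network -> rect
    for d in masks_of(n,"lid")[:1]:
        ct=max(cv2.findContours(d["pixels"].astype(np.uint8),0,1)[0],key=cv2.contourArea)
        W=np.array([onz(c,p,.012)[:2] for p in ct[:,0].astype(float)],np.float32)
        print(n,"lid",d["p"],cv2.minAreaRect(W*1000))
    u,v=pix(c,[.5095,.0441,.05]).astype(int)
    if n=="top":cv2.imwrite("pics/tub.png",np.hstack([cv2.resize(c["frame"][v-30:v+30,u-30:u+30,::-1],(400,400),interpolation=2),cv2.resize(c["frame"][245:315,385:455,::-1],(400,400),interpolation=2)]))
E
```

```text
contact_force: [-0.2, -0.2, -0.2]
grip_width: 0.318
grip_force: 0.0
ee_pos: [0.5405, 0.0367, 0.1397]
contact_force: [1.4, 0.2, 0.8]
ee_pos: [0.4487, -0.1267, 0.1332]
contact_force: [1.4, -1.1, -1.0]
scene vial_a_mid 0.27 [358.6, 316.9] [ 0.566 -0.242  0.034]
scene vial_blue_mid 0.24 [383.5, 271.4] [ 0.705 -0.126  0.031]
scene vial_red_mid 0.46 [334.7, 227.9] [0.689 0.1   0.027]
scene vial_red_mid 0.43 [333.6, 234.1] [0.672 0.076 0.027]
scene ((46.900001525878906, 43.20000076293945), (17.400001525878906, 11.199999809265137), 53.13010025024414) [ 0.47511188 -0.39078031  0.04      ]
scene lid 0.71 ((476.4552001953125, -390.0730895996094), (104.40006256103516, 136.02757263183594), 3.5948355197906494)
top vial_a_mid 0.45 [318.4, 218.5] [ 0.603 -0.088  0.034]
top vial_a_mid 0.2 [437.0, 275.1] [ 0.47  -0.382  0.034]
top vial_blue_mid 0.49 [258.7, 267.8] [0.479 0.056 0.031]
top vial_red_mid 0.42 [269.5, 242.9] [0.54  0.031 0.027]
top vial_c_mid 0.57 [307.7, 218.4] [ 0.603 -0.062  0.03 ]
top ((50.5, 21.5), (9.0, 15.0), 90.0) [ 0.47422758 -0.38957628  0.04      ]
top lid 0.93 ((473.84228515625, -390.3055725097656), (102.31832122802734, 135.35829162597656), 1.2139471769332886)
```

Run:
```python
from h import *
c=cams.capture("top");h=cv2.cvtColor(c["frame"],cv2.COLOR_RGB2HSV)
u0,v0=pix(c,[.5095,.0441,.06]).astype(int)
for n,lo,hi,z in(("teal",(80,90,40),(97,255,255),.06),("blue",(98,70,80),(112,255,255),.054),("red",(0,120,60),(8,255,255),.046)):
    y,x=np.nonzero(cv2.inRange(h,lo,hi)[v0-22:v0+22,u0-26:u0+26])
    if len(x):print(n,len(x),onz(c,(np.median(x)+u0-26,np.median(y)+v0-22),z).round(4))
print(to([.4745,-.390,.133],92.4))
```

```text
teal 47 [0.5074 0.0459 0.06  ]
blue 33 [0.481  0.0481 0.054 ]
red 20 [0.5346 0.0332 0.046 ]
(array([-2.358e-01, -6.221e-01,  6.000e-04]), array([ 0.000e+00, -1.000e-04,  8.013e-01]))
```

```bash
python3 -m crank '[-0.03,-0.084,0,0,0,0.08,0.5,-0.06,-0.168,0,0,0,0.16,0.5,-0.09,-0.25,0,0,0,0.24,0.5,-0.13,-0.34,0,0,0,0.32,0.5,-0.16,-0.42,0,0,0,0.398,0.5]'|egrep 'ee_p|cont'
python3 -c "
from h import *
print(to([.4745,-.390,.133],92.4))"
```

```text
ee_pos: [0.467, -0.3066, 0.1334]
contact_force: [-0.4, -0.1, -0.0]
(array([-0.1752, -0.1145,  0.0013]), array([3.00e-04, 6.00e-04, 3.99e-01]))
```

```bash
python3 -m crank '[-0.05,-0.03,0,0,0,0.08,0.5,-0.1,-0.06,0,0,0,0.16,0.5,-0.14,-0.09,0,0,0,0.24,0.5,-0.175,-0.113,0,0,0,0.32,0.5,-0.175,-0.113,0,0,0,0.398,0.5]'|egrep 'ee_p|cont'
python3 -m crank '[0,0,0,0,0,0.004,0.5,0,0,0,0,0,0.004,0.5]'|egrep 'ee_p|eef'
python3 - <<'E'
from h import *
print(to([.4745,-.390,.05],92.4))
for n in('scene','top'):
    c=cams.capture(n)
    im=c["frame"].astype(int);bl=((im[:,:,2]>im[:,:,0]+60)&(im[:,:,2]>im[:,:,1]+35)).astype(np.uint8)
    x0,y0,x1,y1=(390,252,450,306) if n=="top" else (310,330,375,395)
    cs=cv2.findContours(bl[y0:y1,x0:x1],0,1)[0]
    if cs:
        r=cv2.minAreaRect(max(cs,key=cv2.contourArea));print(n,r,onz(c,(r[0][0]+x0,r[0][1]+y0),.04))
E
```

```text
ee_pos: [0.4752, -0.3909, 0.1328]
contact_force: [0.7, 0.1, -0.5]
ee_pos: [0.4747, -0.3872, 0.133]
eef_rot: [-180.0, -0.1, 92.6]
(array([-0.0071, -0.0008,  0.2074]), array([-0.0003, -0.0006,  0.0027]))
scene ((47.181419372558594, 43.77875900268555), (16.650760650634766, 8.84277629852295), 48.8140754699707) [ 0.47484276 -0.39240739  0.04      ]
top ((56.0, 24.0), (2.0, 4.0), 90.0) [ 0.4683893 -0.4032075  0.04     ]
```

```bash
python3 -m crank '[-0.007,0,0.07,0,0,0.002,0.5,-0.007,0,0.14,0,0,0.002,0.5,-0.007,0,0.2,0,0,0.002,0.5,-0.007,0,0.25,0,0,0.002,0.5,-0.007,0,0.28,0,0,0.002,0.5]'|egrep 'ee_p|cont'
python3 -m crank '[0,0,0.02,0,0,0,0.5,0,0,0.022,0,0,0,0.5,0,0,0.022,0,0,0,0.5]'|egrep 'ee_p|cont'
python3 -m crank '[0,0,0,0,0,0,0.5,0,0,0,0,0,0,0.15,0,0,0,0,0,0,0.15,0,0,0,0,0,0,0.15,0,0,0,0,0,0,0.15]' 60
python3 -m crank '[0,0,0,0,0,0,0.15,0,0,0,0,0,0,0.15]' 80
```

```text
ee_pos: [0.4739, -0.3884, 0.019]
contact_force: [-0.2, 0.9, -0.4]
ee_pos: [0.475, -0.39, 0.0127]
contact_force: [0.5, 0.3, -0.3]
time: 28.27
ee_pos: [0.4758, -0.3913, 0.0143]
eef_rot: [179.9, 0.1, 92.3]
contact_force: [0.3, 0.2, 6.1]
grip_width: 0.284
grip_force: 60.0
time: 28.43
ee_pos: [0.4759, -0.3913, 0.0144]
eef_rot: [179.9, 0.1, 92.3]
contact_force: [-0.7, 0.8, 6.5]
grip_width: 0.275
grip_force: 79.2
```

```bash
python3 -m crank '[0,0,-0.03,0,0,0,0.15,0,0,-0.1,0,0,0,0.15,0,0,-0.18,0,0,0,0.15,0,0,-0.25,0,0,0.03,0.15,0,0,-0.28,0,0,0.07,0.15]' 100
python3 -c "
from h import *
print(to([.44,-.2,.125],74.6),to([.44,.03,.125],74.6))"
```

```text
time: 28.85
ee_pos: [0.4759, -0.3917, 0.1286]
eef_rot: [179.8, 0.2, 85.8]
contact_force: [0.8, -1.2, -3.2]
grip_width: 0.265
grip_force: 98.9
(array([ 0.4714, -0.1244,  0.0071]), array([0.0025, 0.0019, 0.125 ])) (array([ 1.0449, -0.166 ,  0.0051]), array([0.0025, 0.0019, 0.125 ]))
```

Held (−3 N ≈ 0.25 kg plus). Travel in front of the arm.

```bash
python3 -m crank '[0.08,-0.025,0,0,0,0.03,0.15,0.17,-0.05,0,0,0,0.06,0.15,0.27,-0.07,0,0,0,0.09,0.15,0.37,-0.1,0,0,0,0.122,0.15,0.47,-0.124,0,0,0,0.122,0.15]'|egrep 'ee_p|cont|grip'
python3 -c "
from h import *
print(to([.44,.03,.125],74.6))"
```

```text
ee_pos: [0.4372, -0.1975, 0.1242]
contact_force: [1.3, 0.6, -2.8]
grip_width: 0.263
grip_force: 98.9
(array([ 0.5509, -0.1421, -0.0017]), array([-0.0006, -0.0003,  0.0025]))
```

```bash
python3 -m crank '[0.09,-0.023,0,0,0,0,0.15,0.18,-0.046,0,0,0,0,0.15,0.28,-0.07,0,0,0,0,0.15,0.38,-0.1,0,0,0,0,0.15,0.48,-0.124,0,0,0,0,0.15]'|egrep 'ee_p|cont|grip'
python3 -c "
from h import *
print(to([.5095,.0441,.125],74.6))"
```

```text
ee_pos: [0.4392, 0.0007, 0.1246]
contact_force: [0.6, -0.1, -3.1]
grip_width: 0.263
grip_force: 99.0
(array([ 0.1503,  0.1416, -0.0011]), array([-0.0003, -0.    ,  0.004 ]))
```

```bash
python3 -m crank '[0.05,0.04,0,0,0,0,0.15,0.1,0.09,0,0,0,0,0.15,0.147,0.139,0,0,0,0.003,0.15,0.147,0.139,0,0,0,0.003,0.15,0.147,0.139,0,0,0,0.003,0.15]'|egrep 'ee_p|cont|eef'
python3 -m crank '[0,0,0,0,0,0,0.15,0,0,0,0,0,0,0.15,0,0,0,0,0,0,0.15]'|egrep 'ee_p|cont|eef'
python3 - <<'E'
from h import *
print(to([.5095,.0441,.077],74.6))
for n in('scene','top'):
    c=cams.capture(n)
    for d in masks_of(n,"lid")[:2]:
        ct=max(cv2.findContours(d["pixels"].astype(np.uint8),0,1)[0],key=cv2.contourArea)
        W=np.array([onz(c,p,.122)[:2] for p in ct[:,0].astype(float)],np.float32)
        print(n,"lid",d["p"],cv2.minAreaRect(W*1000))
    u,v=pix(c,[.5095,.0441,.09]).astype(int)
    cv2.imwrite(f"pics/seat_{n}.png",cv2.resize(c["frame"][v-40:v+40,u-40:u+40,::-1],(400,400),interpolation=2))
a,b=[cv2.imread(f"pics/seat_{n}.png") for n in("scene","top")];cv2.imwrite("pics/seat.png",np.hstack([a,b]))
E
```

```text
ee_pos: [0.5097, 0.042, 0.1241]
eef_rot: [-180.0, 0.0, 74.8]
contact_force: [-1.3, -0.0, -3.2]
ee_pos: [0.5083, 0.0408, 0.1245]
eef_rot: [-180.0, 0.0, 74.7]
contact_force: [0.3, 0.8, -3.3]
(array([0.0088, 0.0008, 0.1187]), array([-0.0005,  0.0001,  0.0008]))
scene lid 0.71 ((506.11077880859375, 42.8156623840332), (142.59922790527344, 102.5123519897461), 74.86164855957031)
top lid 0.77 ((495.3370361328125, 1.0696220397949219), (49.43074035644531, 99.66040802001953), 77.31720733642578)
top lid 0.61 ((581.5221557617188, -203.24530029296875), (25.505098342895508, 81.26644134521484), 31.211885452270508)
```

```bash
python3 -m crank '[0.007,0.004,0.03,0,0,0,0.15,0.007,0.004,0.06,0,0,0,0.15,0.007,0.004,0.08,0,0,0,0.15,0.007,0.004,0.086,0,0,0,0.15,0.007,0.004,0.086,0,0,0,0.15]'|egrep 'ee_p|cont|eef'
for i in 1 2 3; do python3 -m crank '[0,0,0.006,0,0,0,0.15,0,0,0.006,0,0,0,0.15]' |egrep 'ee_p|cont'; done
```

```text
ee_pos: [0.5107, 0.0435, 0.0895]
eef_rot: [-179.9, 0.0, 74.7]
contact_force: [-0.1, -0.3, -3.5]
ee_pos: [0.5119, 0.0435, 0.088]
contact_force: [-0.4, -0.5, -2.7]
ee_pos: [0.5117, 0.0436, 0.0854]
contact_force: [-0.2, -0.0, -3.7]
ee_pos: [0.5115, 0.0436, 0.0828]
contact_force: [0.2, -0.4, -3.0]
```

```bash
for i in 1 2 3; do python3 -m crank '[0,-0.001,0.005,0,0,0,0.15,0,-0.001,0.005,0,0,0,0.15]' |egrep 'ee_p|cont'; done
```

```text
ee_pos: [0.5117, 0.044, 0.0815]
contact_force: [0.4, 1.9, 2.4]
ee_pos: [0.512, 0.0446, 0.0804]
contact_force: [-1.0, 4.9, 8.3]
ee_pos: [0.5122, 0.045, 0.0797]
contact_force: [-2.1, 6.4, 14.3]
```

```bash
python3 -m crank '[0,0,-0.012,0,0,0,0.15,0.007,-0.004,-0.012,0,0,0,0.15,0.007,-0.004,-0.012,0,0,0,0.15]' |egrep 'ee_p|cont'; for i in 1 2 3; do python3 -m crank '[0,0,0.005,0,0,0,0.15,0,0,0.005,0,0,0,0.15]' |egrep 'ee_p|cont'; done
```

```text
ee_pos: [0.5099, 0.0472, 0.082]
contact_force: [1.0, 1.1, 1.9]
ee_pos: [0.5103, 0.0468, 0.0794]
contact_force: [1.3, -0.7, -1.6]
ee_pos: [0.5102, 0.0468, 0.0773]
contact_force: [4.1, -1.0, -2.4]
ee_pos: [0.5104, 0.0469, 0.0765]
contact_force: [0.6, -1.0, 4.5]
```

```bash
python3 -m crank '[0,0,0.005,0,0,0,0.15,0,0,0.005,0,0,0,0.15]' |egrep 'ee_p|cont'; python3 -m crank '[0,0,0,0,0,0,0.4,0,0,0,0,0,0,0.45,0,0,0,0,0,0,0.45,0,0,0,0,0,0,0.45,0,0,-0.02,0,0,0,0.45]' |egrep 'ee_p|cont|grip'; python3 -m crank '[0,0,-0.07,0,0,0,0.45,0,0,-0.15,0,0,0,0.45,0,0,-0.2,0,0,0,0.45]'|egrep 'ee_p|cont|grip'
```

```text
ee_pos: [0.5104, 0.0469, 0.0764]
contact_force: [-3.4, -0.3, 19.3]
ee_pos: [0.5078, 0.0472, 0.0801]
contact_force: [-0.7, -0.1, -0.2]
grip_width: 0.446
grip_force: 0.0
ee_pos: [0.51, 0.047, 0.1645]
contact_force: [1.7, 0.2, 0.3]
grip_width: 0.449
grip_force: 0.0
```

```bash
python3 -m crank '[0,0,-0.05,0,0,-0.08,0.45,0,0,-0.1,0,0,-0.16,0.45,0,0,-0.1,0,0,-0.24,0.45,0,0,-0.1,0,0,-0.32,0.45,0,0,-0.1,0,0,-0.398,0.45]'|egrep 'ee_p|eef'
for i in 1 2 3 4; do python3 -m crank '[0,0,0,0,0,-0.08,0.45,0,0,0,0,0,-0.16,0.45,0,0,0,0,0,-0.24,0.45,0,0,0,0,0,-0.32,0.45,0,0,0,0,0,-0.398,0.45]'|egrep 'ee_p|eef'; done
python3 - <<'E'
from h import *
print(ctrl.state()["q"].round(1),to([.572,-.155,.205],-102.7))
c=cams.capture("scene")
for d in masks_of("scene","grip_pin")[:1]:
    print(d["p"],d["position"])
im=c["frame"]
# black pin pixels near expected
for X in([.572,-.155,.164],[.572,-.155,.134]):print(pix(c,X).round(1))
u,v=pix(c,[.572,-.155,.149]).astype(int)
g=cv2.cvtColor(im,7)[v-12:v+12,u-12:u+12];y,x=np.nonzero(g<45);print(u,v,len(x),x.mean()+u-12,y.mean()+v-12,x.min()+u-12,x.max()+u-12,y.min()+v-12,y.max()+v-12)
p=[x.mean()+u-12,y.mean()+v-12];print(onz(c,p,.149))
E
```

```text
ee_pos: [0.5097, 0.0471, 0.2027]
eef_rot: [180.0, 0.0, 110.9]
ee_pos: [0.5093, 0.0471, 0.202]
eef_rot: [-180.0, -0.0, 146.7]
ee_pos: [0.5093, 0.0471, 0.202]
eef_rot: [180.0, -0.0, -177.5]
ee_pos: [0.5093, 0.0471, 0.202]
eef_rot: [180.0, -0.0, -141.7]
ee_pos: [0.5093, 0.0471, 0.2021]
eef_rot: [180.0, 0.0, -105.9]
[ -3.7  11.2  -8.   70.8   0.  -77.9] (array([ 0.4431, -0.2888, -0.0075]), array([ 0.0003,  0.    , -0.0352]))
0.95 [335.8, 232.3]
[343.9 250.2]
[343.6 260.7]
343 255 61 344.26229508196724 254.85245901639342 331 347 244 261
[ 0.57415358 -0.15343809  0.149     ]
```

```bash
python3 -m crank '[0.09,-0.058,0,0,0,-0.035,0.45,0.18,-0.117,0,0,0,-0.035,0.45,0.27,-0.176,0,0,0,-0.035,0.45,0.36,-0.23,0,0,0,-0.035,0.45,0.443,-0.288,0,0,0,-0.035,0.45]'|egrep 'ee_p|eef'
python3 -m crank '[0.003,-0.002,0,0,0,0,0.45,0.003,-0.002,0,0,0,0,0.45,0.003,-0.002,0,0,0,0,0.45]'|egrep 'ee_p|eef'
python3 - <<'E'
from h import *
print(to([.572,-.156,.14],-102.7))
c=cams.capture("top")
u,v=pix(c,[.5095,.046,.074]);
for d in masks_of("top","lid")[:1]:
    ct=max(cv2.findContours(d["pixels"].astype(np.uint8),0,1)[0],key=cv2.contourArea)
    print(d["p"],d["pixels"].sum(),cv2.minAreaRect(np.array([onz(c,p,.074)[:2] for p in ct[:,0].astype(float)],np.float32)*1000))
cv2.imwrite("pics/x.png",c["frame"][:,:,::-1])
E
```

```text
ee_pos: [0.5697, -0.1541, 0.2021]
eef_rot: [180.0, 0.0, -103.3]
ee_pos: [0.5698, -0.1537, 0.2015]
eef_rot: [179.9, 0.0, -103.3]
(array([ 0.0044, -0.007 ,  0.1537]), array([ 0.0008,  0.0004, -0.0062]))
0.96 2400 ((507.4804382324219, 47.62700271606445), (135.43722534179688, 102.32992553710938), 74.80551147460938)
```

```bash
python3 -m crank '[0.004,-0.006,0.04,0,0,-0.006,0.45,0.004,-0.006,0.08,0,0,-0.006,0.45,0.004,-0.006,0.11,0,0,-0.006,0.45,0.004,-0.006,0.14,0,0,-0.006,0.45,0.004,-0.006,0.152,0,0,-0.006,0.45]'|egrep 'ee_p|eef|cont'
python3 -m crank '[0,0,0,0,0,0,0.45,0,0,0,0,0,0,0.05,0,0,0,0,0,0,0.05,0,0,0,0,0,0,0.05,0,0,0,0,0,0,0.05]' 40
python3 -m crank '[0,0,0,0,0,0,0.05,0,0,0,0,0,0,0.05]'
```

```text
ee_pos: [0.5711, -0.1537, 0.1397]
eef_rot: [179.9, 0.0, -102.4]
contact_force: [-1.3, 0.7, 0.1]
time: 37.33
ee_pos: [0.5733, -0.1555, 0.1422]
eef_rot: [-179.9, 0.0, -102.5]
contact_force: [0.8, 1.7, 3.0]
grip_width: 0.124
grip_force: 39.1
time: 37.5
ee_pos: [0.5733, -0.1556, 0.1422]
eef_rot: [-179.9, 0.1, -102.5]
contact_force: [1.7, 3.4, 5.6]
grip_width: 0.124
grip_force: 39.4
```

```bash
python3 -m crank '[-0.0033,0.0546,0,0,0,0.0778,0.05,-0.0133,0.1084,0,0,0,0.1556,0.05,-0.0298,0.1605,0,0,0,0.2333,0.05,-0.0524,0.2103,0,0,0,0.3111,0.05,-0.081,0.257,0,0,0,0.3889,0.05]'
python3 -c "
from h import *
print(ctrl.state()['ft_torque'],np.hypot(*(ctrl.state()['ee_pos'][:2]-[.610,.0187])))"
```

```text
time: 37.92
ee_pos: [0.4811, -0.1015, 0.1422]
eef_rot: [-179.8, 0.3, -137.9]
contact_force: [10.9, 5.5, 1.7]
grip_width: 0.123
grip_force: 39.3
[ 1.30116248 -2.21742059  0.05940761] 0.1762446666595979
```

```bash
python3 -m crank '[-0.0053,0.0546,0,0,0,0.0778,0.05,-0.0153,0.1084,0,0,0,0.1556,0.05,-0.0318,0.1605,0,0,0,0.2333,0.05,-0.0544,0.2103,0,0,0,0.3111,0.05,-0.083,0.257,0,0,0,0.3889,0.05]'
python3 -c "
from h import *
print(ctrl.state()['ft_torque'],np.hypot(*(ctrl.state()['ee_pos'][:2]-[.610,.0187])))"
```

```text
time: 38.33
ee_pos: [0.4359, -0.0042, 0.1423]
eef_rot: [-179.8, 0.3, -173.0]
contact_force: [7.7, -1.4, -1.4]
grip_width: 0.123
grip_force: 39.1
[-0.27131635 -1.70403918  0.0737219 ] 0.17561545229135972
```

```bash
python3 -m crank '[-0.0053,0.0546,0,0,0,0.0778,0.05,-0.0153,0.1084,0,0,0,0.1556,0.05,-0.027,0.1505,0,0,0,0.2178,0.05,-0.027,0.1505,0,0,0,0.2178,0.05]'
for i in 1 2 3 4; do python3 -m crank '[0,0.008,0,0,0,0.011,0.05,0,0.008,0,0,0,0.011,0.05]'|egrep 'ee_p|eef|cont'; done
```

```text
time: 38.67
ee_pos: [0.4387, 0.0592, 0.1422]
eef_rot: [179.9, 0.2, 167.8]
contact_force: [2.8, 2.5, 8.0]
grip_width: 0.121
grip_force: 39.8
ee_pos: [0.4389, 0.0602, 0.1421]
eef_rot: [-180.0, 0.2, 167.0]
contact_force: [0.7, 1.2, 7.4]
ee_pos: [0.4395, 0.0626, 0.1421]
eef_rot: [-179.9, 0.2, 166.0]
contact_force: [1.1, 0.2, 7.6]
ee_pos: [0.4402, 0.0655, 0.1421]
eef_rot: [-179.9, 0.2, 164.9]
contact_force: [1.2, -0.0, 8.3]
ee_pos: [0.441, 0.0685, 0.1421]
eef_rot: [-179.9, 0.2, 163.9]
contact_force: [0.9, -1.4, 7.7]
```

```bash
for i in 1 2 3 ; do python3 -m crank '[0,0.008,0,0,0,0.011,0.05,0,0.008,0,0,0,0.011,0.05]'|egrep 'ee_p|eef|cont'; done; python3 -m crank '[0,0,0,0,0,0,0.05,0,0,0,0,0,0,0.05,0,0,0,0,0,0,0.05]'|egrep 'ee_p|eef|cont'
```

```text
ee_pos: [0.4411, 0.0687, 0.1421]
eef_rot: [-179.5, 0.2, 162.9]
contact_force: [-2.2, -11.9, 11.0]
ee_pos: [0.4411, 0.0688, 0.142]
eef_rot: [-179.1, 0.2, 161.8]
contact_force: [-5.0, -23.0, 11.7]
ee_pos: [0.4412, 0.069, 0.142]
eef_rot: [-178.7, 0.3, 160.7]
contact_force: [-6.7, -33.3, 14.3]
ee_pos: [0.4412, 0.069, 0.142]
eef_rot: [-178.8, 0.3, 160.7]
contact_force: [-7.7, -31.8, 14.1]
```

```bash
python3 -m crank '[0,-0.02,0,0,0,0,0.05,0,-0.02,0,0,0,0,0.05]'|egrep 'ee_p|eef|cont'; python3 -m crank '[0,0,0,0,0,0,0.4,0,0,0,0,0,0,0.45,0,0,0,0,0,0,0.45,0,0,-0.02,0,0,0,0.45,0,0,-0.08,0,0,0,0.45]'|egrep 'ee_p|eef|cont';python3 -m crank '[0.03,0,-0.09,0,0,0,0.45,0.08,0,-0.15,0,0,0,0.45,0.15,0,-0.15,0,0,0,0.45,0.23,0,-0.15,0,0,0,0.45]'|egrep 'ee_p|eef|cont'
python3 - <<'E'
from h import *
print(ctrl.state()["q"].round(1))
for n in("scene","top"):
    c=cams.capture(n)
    for l,z in(("t_axis",.176),("t_end_a",.176),("lid",.074),("swing_arm",.134)):
        for d in masks_of(n,l)[:2]:print(n,l,round(d["p"],2),d["position"],d["pixels"].sum(),onz(c,d["position"],z).round(4))
    u,v=pix(c,[.509,.0465,.15]).astype(int);print(u,v)
    cv2.imwrite(f"pics/t_{n}.png",cv2.resize(c["frame"][v-40:v+40,u-40:u+40,::-1],(400,400),interpolation=2))
a,b=[cv2.imread(f"pics/t_{n}.png") for n in("scene","top")];cv2.imwrite("pics/t.png",np.hstack([a,b]))
E
```

```text
ee_pos: [0.4411, 0.0686, 0.1422]
eef_rot: [-179.9, 0.2, 160.9]
contact_force: [-1.0, -5.7, 7.1]
ee_pos: [0.4373, 0.0716, 0.1705]
eef_rot: [-179.9, -0.4, 161.0]
contact_force: [0.0, 0.3, 0.7]
ee_pos: [0.3541, 0.1018, 0.2349]
eef_rot: [179.9, 0.2, 160.9]
contact_force: [0.0, 0.7, 0.3]
[  3.5  -5.7 -21.3  74.2   0.   22.6]
scene t_axis 0.81 [283.0, 211.8] 209 [0.5075 0.033  0.176 ]
scene t_end_a 0.49 [283.5, 203.6] 236 [0.5237 0.0656 0.176 ]
scene lid 0.87 [282.2, 245.5] 1227 [0.5025 0.0354 0.074 ]
scene lid 0.68 [277.6, 206.7] 255 [0.5649 0.2032 0.074 ]
scene swing_arm 0.76 [283.6, 221.6] 1075 [0.5154 0.0503 0.134 ]
scene swing_arm 0.38 [402.7, 331.5] 999 [ 0.5662 -0.4084  0.134 ]
281 217
top t_axis 0.81 [257.7, 253.9] 300 [0.5102 0.046  0.176 ]
top t_end_a 0.66 [257.8, 251.4] 307 [0.5156 0.0459 0.176 ]
top lid 0.65 [265.9, 256.9] 1746 [0.5053 0.0355 0.074 ]
top swing_arm 0.73 [262.4, 241.9] 1213 [0.5383 0.0398 0.134 ]
258 254
```

View pics/t.png

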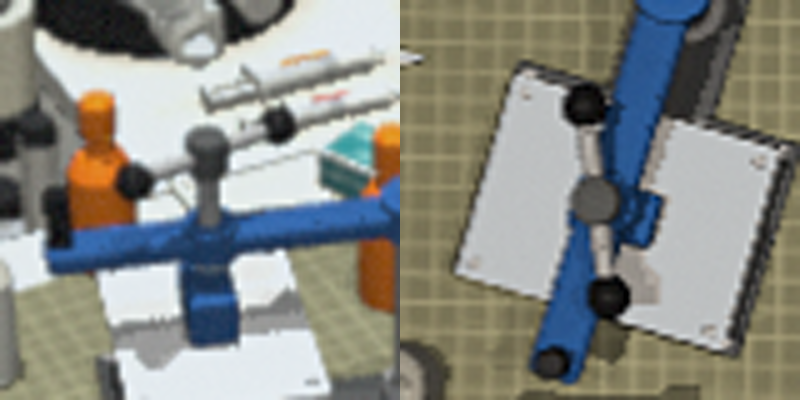

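```bash
for i in 1 2 3 4 5; do python3 -m crank '[0,0,0,0,0,-0.08,0.45,0,0,0,0,0,-0.16,0.45,0,0,0,0,0,-0.24,0.45,0,0,0,0,0,-0.32,0.45,0,0,0,0,0,-0.398,0.45]'|egrep 'eef'; done
python3 - <<'E'
from h import *
t=cams.capture("top")
hub=onz(t,(257.55,254.1),.187);print(hub)
for k,p in(("A",(584,104)),("B",(608,297))):print(k,onz(t,((p[0]-400-2)/5+218,(p[1]-2)/5+214),.177).round(4))
print(hub, onz(t,((597-402)/5+218,(200-2)/5+214),.187), ctrl.state()["q"].round(1),to([hub[0],hub[1],.235],-10))
E
```

```text
eef_rot: [180.0, -0.0, -162.9]
eef_rot: [180.0, -0.0, -127.1]
eef_rot: [180.0, 0.0, -91.3]
eef_rot: [180.0, 0.0, -55.5]
eef_rot: [180.0, 0.0, -19.7]
[0.50952606 0.04533169 0.187     ]
A [0.5527 0.0543 0.177 ]
B [0.4685 0.0415 0.177 ]
[0.50952606 0.04533169 0.187     ] [0.51058339 0.04655281 0.187     ] [   3.4   -5.5  -21.4   74.1    0.  -157.2] (array([ 0.4144,  0.0026, -0.006 ]), array([ 1.000e-04,  4.000e-04, -1.042e-01]))
```

```bash
python3 -m crank '[0.1,0,0,0,0,-0.07,0.45,0.2,0,0,0,0,-0.104,0.45,0.3,0,0,0,0,-0.104,0.45,0.4,0,0,0,0,-0.104,0.45,0.415,0,0,0,0,-0.104,0.45]'|egrep 'ee_p|eef'
python3 -m crank '[0,0,0,0,0,0,0.45,0,0,0,0,0,0,0.45]'|egrep 'ee_p|eef'
python3 -c "
from h import *
print(ctrl.state()['q'].round(1),to([.5105,.0468,.155],-10))"
```

```text
ee_pos: [0.5149, 0.0421, 0.2312]
eef_rot: [180.0, -0.1, -11.0]
ee_pos: [0.5085, 0.0445, 0.2321]
eef_rot: [180.0, 0.2, -10.8]
[  -4.    10.6   -4.5   75.1    0.  -173.2] (array([ 0.0043, -0.0065,  0.1926]), array([ 0.    ,  0.0018, -0.0088]))
```

```bash
python3 -m crank '[0.004,-0.006,0.04,0,0,0,0.45,0.004,-0.006,0.08,0,0,0,0.45,0.004,-0.006,0.12,0,0,0,0.45,0.004,-0.006,0.16,0,0,0,0.45,0.004,-0.006,0.19,0,0,0,0.45]'|egrep 'ee_p|eef|cont'
python3 -m crank '[0,0,0,0,0,0,0.45,0,0,0,0,0,0,0.1,0,0,0,0,0,0,0.1,0,0,0,0,0,0,0.1,0,0,0,0,0,0,0.1]' 60
python3 -m crank '[0,0,0,0,0,0,0.1,0,0,0,0,0,0,0.1]' 90
```

```text
ee_pos: [0.5089, 0.0477, 0.1563]
eef_rot: [-180.0, 0.1, -10.7]
contact_force: [0.2, 0.1, 0.3]
time: 45.05
ee_pos: [0.5101, 0.0476, 0.158]
eef_rot: [-179.9, 0.1, -10.6]
contact_force: [-5.1, 4.1, 2.6]
grip_width: 0.22
grip_force: 58.9
time: 45.22
ee_pos: [0.5101, 0.0476, 0.1581]
eef_rot: [-179.9, 0.1, -10.6]
contact_force: [-5.2, 2.6, 5.0]
grip_width: 0.212
grip_force: 88.0
```

```bash
for i in 1 2; do python3 -m crank '[0,0,0,0,0,0.079,0.1,0,0,0.001,0,0,0.158,0.1,0,0,0.001,0,0,0.237,0.1,0,0,0.002,0,0,0.316,0.1,0,0,0.002,0,0,0.395,0.1]'; done
python3 - <<'E'
from h import *
print(ctrl.state()["ft_torque"],ctrl.state()["q"][5])
t=cams.capture("top");g=cv2.cvtColor(t["frame"],7)
s=cams.capture("scene")
for n in("top","scene"):
    for d in masks_of(n,"t_end_a")[:1]:print(n,d["p"],d["position"],d["pixels"].sum())
E
```

```text
time: 45.63
ee_pos: [0.5108, 0.0488, 0.1574]
eef_rot: [-179.8, 0.1, -46.5]
contact_force: [-2.4, 7.2, 1.1]
grip_width: 0.209
grip_force: 88.0
time: 46.05
ee_pos: [0.5121, 0.0485, 0.1566]
eef_rot: [-179.8, 0.2, -82.0]
contact_force: [0.8, 6.4, -0.8]
grip_width: 0.214
grip_force: 88.1
[ 1.25217111 -0.1101778   0.22855858] -101.63613452881656
scene 0.5 [284.8, 206.2] 171
```

```bash
cat > ball.py <<'E'
from h import *
from math import *
s=cams.capture("scene");t=cams.capture("top")
z=ctrl.state()["ee_pos"][2]+.0192
for n,c in(("scene",s),("top",t)):
    g=cv2.cvtColor(c["frame"],7).astype(int);o=[]
    for a in range(0,360,10):
        u,v=pix(c,[.5105+.042*cos(radians(a)),.047+.042*sin(radians(a)),.1755]).round().astype(int)
        o.append(int(g[v-1:v+2,u-1:u+2].mean()))
    print(n,o)
E
python3 ball.py
```

```text
scene [232, 172, 164, 192, 83, 39, 70, 158, 80, 31, 52, 47, 27, 87, 132, 126, 120, 116, 94, 81, 150, 223, 234, 202, 116, 91, 196, 235, 211, 36, 29, 29, 119, 215, 216, 233]
top [161, 161, 162, 151, 132, 169, 175, 180, 182, 180, 174, 171, 166, 123, 168, 174, 174, 176, 67, 68, 38, 59, 135, 144, 143, 143, 142, 146, 119, 8, 10, 124, 90, 36, 54, 117]
```

```bash
for i in 1 2 3 4 5 6 7; do python3 -m crank '[0,0,0,0,0,0.079,0.1,0,0,0.001,0,0,0.158,0.1,0,0,0.001,0,0,0.237,0.1,0,0,0.002,0,0,0.316,0.1,0,0,0.002,0,0,0.395,0.1]'|egrep 'ee_p|eef|contact'; done; python3 -c "
from h import *
print(ctrl.state()['ft_torque'],ctrl.state()['q'].round(1))"; python3 ball.py
```

```text
ee_pos: [0.5135, 0.0473, 0.1558]
eef_rot: [-179.8, 0.2, -117.6]
contact_force: [4.1, 4.2, -1.3]
ee_pos: [0.5148, 0.0462, 0.1551]
eef_rot: [-179.8, 0.3, -153.2]
contact_force: [7.1, 0.0, -3.8]
ee_pos: [0.5152, 0.0445, 0.1543]
eef_rot: [-179.8, 0.5, 171.2]
contact_force: [7.3, -5.4, -4.0]
ee_pos: [0.5148, 0.0444, 0.1535]
eef_rot: [179.9, 0.5, 135.6]
contact_force: [6.0, -4.3, -2.5]
ee_pos: [0.5136, 0.0446, 0.1527]
eef_rot: [179.8, 0.3, 100.1]
contact_force: [2.5, -3.7, 0.2]
ee_pos: [0.5119, 0.0452, 0.1518]
eef_rot: [179.8, 0.1, 64.6]
contact_force: [-1.8, -2.6, 4.1]
ee_pos: [0.5106, 0.0463, 0.151]
eef_rot: [180.0, 0.0, 29.1]
contact_force: [-4.4, 2.3, 6.8]
[0.33548011 0.93371618 0.11725701] [-3.800e+00  1.270e+01 -1.340e+01  6.390e+01 -1.000e-01  1.472e+02]
scene [232, 171, 163, 115, 32, 33, 65, 101, 23, 60, 148, 235, 233, 229, 149, 128, 119, 115, 94, 83, 150, 221, 126, 30, 34, 89, 174, 235, 226, 233, 233, 233, 233, 218, 215, 233]
top [160, 160, 162, 134, 157, 170, 175, 180, 182, 180, 175, 171, 166, 146, 158, 173, 174, 174, 95, 76, 35, 50, 8, 14, 58, 144, 142, 147, 96, 28, 45, 37, 107, 36, 76, 124]
```

```bash
python3 -m crank '[0,0,0,0,0,0,0.4,0,0,0,0,0,0,0.45,0,0,0,0,0,0,0.45,0,0,-0.06,0,0,0,0.45,0,0,-0.13,0,0,0,0.45]' | egrep 'ee_p|cont|grip_w'
for i in 1 2 3 4 5 6; do python3 -m crank '[0,0,0,0,0,-0.08,0.45,0,0,0,0,0,-0.16,0.45,0,0,0,0,0,-0.24,0.45,0,0,0,0,0,-0.32,0.45,0,0,0,0,0,-0.398,0.45]'|egrep 'ee_p'; done;  python3 ball.py
python3 -c "
from h import *
print(ctrl.state()['eef_rot'],ctrl.state()['q'].round(1),to([.5120,.0465,.149]))"
```

```text
ee_pos: [0.5097, 0.0465, 0.2003]
contact_force: [1.7, -0.8, 0.9]
grip_width: 0.451
ee_pos: [0.5116, 0.0464, 0.2019]
ee_pos: [0.5116, 0.0464, 0.2018]
ee_pos: [0.5116, 0.0464, 0.2018]
ee_pos: [0.5116, 0.0464, 0.2018]
ee_pos: [0.5116, 0.0464, 0.2018]
ee_pos: [0.5116, 0.0465, 0.2018]
scene [232, 170, 163, 183, 43, 53, 130, 233, 232, 233, 233, 233, 233, 229, 150, 128, 119, 117, 95, 81, 149, 212, 89, 31, 40, 90, 174, 235, 226, 233, 233, 233, 233, 218, 215, 232]
top [116, 165, 166, 167, 171, 130, 132, 172, 183, 178, 170, 146, 140, 179, 180, 180, 180, 114, 74, 37, 51, 106, 20, 14, 59, 144, 142, 147, 144, 143, 142, 144, 123, 23, 32, 66]
[-1.79962817e+02 -1.13595965e-02 -1.15727342e+02] [ -3.8  11.4  -7.8  70.8  -0.  -68. ] (array([-0.0006, -0.001 ,  0.132 ]), array([-0.0004, -0.0001,  0.    ]))
```

```bash
python3 -m crank '[0,0,0.04,0,0,0,0.45,0,0,0.08,0,0,0,0.45,0,0,0.11,0,0,0,0.45,0,0,0.13,0,0,0,0.45,0,0,0.13,0,0,0,0.45]'|egrep 'ee_p|eef|cont'
python3 -m crank '[0,0,0,0,0,0,0.1,0,0,0,0,0,0,0.1,0,0,0,0,0,0,0.1,0,0,0,0,0,0,0.1,0,0,0,0,0,0,0.1]' 60 |egrep 'ee_p|cont|grip'
python3 -m crank '[0,0,0,0,0,0,0.1,0,0,0,0,0,0,0.1]' 90|egrep 'ee_p|cont|grip'
for i in 1 2 3 4 5 6; do python3 -m crank '[0,0,0,0,0,0.079,0.1,0,0,0.001,0,0,0.158,0.1,0,0,0.001,0,0,0.237,0.1,0,0,0.002,0,0,0.316,0.1,0,0,0.002,0,0,0.395,0.1]'|egrep 'ee_p|eef|contact'; python3 -c "
from h import *
print(ctrl.state()['ft_torque'].round(2),ctrl.state()['q'].round(1)[5])"; done; python3 ball.py
```

```text
ee_pos: [0.5101, 0.0467, 0.1481]
eef_rot: [179.9, -0.1, -115.9]
contact_force: [-1.0, -0.6, -0.9]
ee_pos: [0.5122, 0.0464, 0.1505]
contact_force: [2.5, -2.9, -0.9]
grip_width: 0.224
grip_force: 58.9
ee_pos: [0.5122, 0.0464, 0.1506]
contact_force: [2.7, -3.7, 1.2]
grip_width: 0.218
grip_force: 88.1
ee_pos: [0.5114, 0.0471, 0.1498]
eef_rot: [180.0, 0.1, -151.6]
contact_force: [0.4, -1.0, 2.7]
[-0.07 -0.22  0.23] -32.1
ee_pos: [0.5112, 0.0481, 0.149]
eef_rot: [179.8, 0.0, 172.9]
contact_force: [0.8, 2.2, 3.0]
[ 0.62 -0.18  0.19] 3.4
ee_pos: [0.5117, 0.049, 0.1483]
eef_rot: [179.7, -0.1, 137.4]
contact_force: [2.0, 5.4, 2.6]
[ 1.15 -0.5   0.18] 39.0
ee_pos: [0.5125, 0.0491, 0.1475]
eef_rot: [179.8, -0.2, 101.8]
contact_force: [5.2, 5.9, 1.6]
[ 1.15 -1.07  0.19] 74.5
ee_pos: [0.5135, 0.0489, 0.1468]
eef_rot: [179.8, -0.3, 66.3]
contact_force: [7.6, 4.4, -2.2]
[ 0.95 -1.63  0.19] 110.1
ee_pos: [0.5143, 0.0482, 0.1461]
eef_rot: [179.9, -0.4, 30.7]
contact_force: [8.1, 2.8, -2.8]
[ 0.38 -1.91  0.24] 145.6
scene [43, 46, 44, 32, 34, 32, 118, 47, 26, 73, 199, 234, 233, 230, 149, 127, 118, 116, 94, 51, 39, 56, 171, 200, 105, 83, 173, 235, 232, 233, 233, 233, 234, 215, 200, 113]
top [161, 160, 163, 129, 156, 171, 176, 180, 182, 180, 174, 170, 166, 130, 165, 173, 173, 173, 86, 80, 40, 72, 134, 143, 142, 143, 142, 147, 146, 49, 34, 47, 25, 39, 63, 121]
```

```bash
python3 -m crank '[0,0,0,0,0,0.079,0.1,0,0,0.001,0,0,0.158,0.1,0,0,0.001,0,0,0.237,0.1,0,0,0.001,0,0,0.3,0.1]'|egrep 'ee_p|eef|contact'; python3 -c "
from h import *
print(ctrl.state()['ft_torque'].round(2),ctrl.state()['q'].round(1)[5])"
python3 -m crank '[0,0,0,0,0,0,0.4,0,0,0,0,0,0,0.45,0,0,0,0,0,0,0.45,0,0,-0.06,0,0,0,0.45,0,0,-0.13,0,0,0,0.45]' | egrep 'ee_p|cont|grip_w'
for i in 1 2 3 4 5; do python3 -m crank '[0,0,0,0,0,-0.08,0.45,0,0,0,0,0,-0.16,0.45,0,0,0,0,0,-0.24,0.45,0,0,0,0,0,-0.32,0.45,0,0,0,0,0,-0.398,0.45]'|egrep 'eef'; done;  python3 ball.py
python3 -c "
from h import *
print(ctrl.state()['eef_rot'],ctrl.state()['q'].round(1),to([.5120,.0465,.145]))"
```

```text
ee_pos: [0.5146, 0.0473, 0.1455]
eef_rot: [-180.0, -0.4, 3.7]
contact_force: [8.3, 0.4, -4.8]
[-0.12 -1.96  0.2 ] 172.6
ee_pos: [0.5083, 0.0472, 0.1949]
contact_force: [0.8, 0.0, 0.3]
grip_width: 0.446
eef_rot: [-179.9, 0.0, 40.2]
eef_rot: [-179.9, -0.0, 76.0]
eef_rot: [-179.9, -0.1, 111.8]
eef_rot: [-180.0, -0.1, 147.6]
eef_rot: [180.0, -0.1, -176.6]
scene [188, 172, 163, 193, 215, 204, 166, 222, 233, 233, 233, 233, 234, 229, 150, 128, 86, 35, 28, 28, 115, 221, 235, 199, 103, 80, 171, 235, 232, 234, 228, 171, 35, 31, 32, 105]
top [115, 164, 166, 167, 166, 133, 129, 177, 183, 181, 174, 152, 138, 173, 179, 179, 180, 129, 91, 35, 50, 98, 142, 144, 143, 135, 38, 51, 51, 32, 145, 156, 113, 42, 40, 69]
[ 1.79967593e+02 -7.32032277e-02 -1.76936029e+02] [-3.7 11.4 -8.5 70.2  0.  -6.8] (array([-0.0042, -0.0015,  0.1285]), array([ 0.0004, -0.0008, -0.    ]))
```

```bash
python3 -m crank '[-0.003,-0.001,0.04,0,0,0,0.45,-0.003,-0.001,0.08,0,0,0,0.45,-0.003,-0.001,0.11,0,0,0,0.45,-0.003,-0.001,0.128,0,0,0,0.45,-0.003,-0.001,0.128,0,0,0,0.45]'|egrep 'ee_p|eef|cont'
python3 -m crank '[0,0,0,0,0,0,0.1,0,0,0,0,0,0,0.1,0,0,0,0,0,0,0.1,0,0,0,0,0,0,0.1,0,0,0,0,0,0,0.1]' 60 |egrep 'ee_p|cont|grip'
python3 -m crank '[0,0,0,0,0,0,0.1,0,0,0,0,0,0,0.1]' 90|egrep 'ee_p|cont|grip'
for i in 1 2 3; do python3 -m crank '[0,0,0,0,0,0.06,0.1,0,0,0.001,0,0,0.12,0.1,0,0,0.001,0,0,0.18,0.1]'|egrep 'ee_p|eef|contact'; python3 -c "
from h import *
print(ctrl.state()['ft_torque'].round(2),ctrl.state()['q'].round(1)[5])"; done
```

```text
ee_pos: [0.5108, 0.0466, 0.1437]
eef_rot: [180.0, -0.2, -177.1]
contact_force: [0.2, 0.8, -0.7]
ee_pos: [0.5124, 0.047, 0.1461]
contact_force: [-2.4, 3.3, 3.1]
grip_width: 0.223
grip_force: 58.8
ee_pos: [0.5124, 0.047, 0.1462]
contact_force: [-3.3, 3.6, 5.5]
grip_width: 0.208
grip_force: 88.0
ee_pos: [0.5118, 0.0476, 0.146]
eef_rot: [179.9, -0.0, 166.7]
contact_force: [8.2, 4.4, 3.1]
[ 0.59 -1.62 -0.12] 9.6
ee_pos: [0.5145, 0.0467, 0.146]
eef_rot: [179.9, 0.2, 150.4]
contact_force: [1.1, 3.2, 4.0]
[ 0.58 -0.24  1.24] 25.8
ee_pos: [0.5147, 0.0461, 0.1458]
eef_rot: [179.8, 0.3, 134.2]
contact_force: [2.2, 1.5, 4.6]
[ 0.12 -0.31  0.56] 42.1
```

```bash
python3 ball.py; for i in 1 2; do python3 -m crank '[0,0,0,0,0,0.06,0.1,0,0,0.001,0,0,0.1,0.1]' 110|egrep 'eef|contact|grip'; python3 -c "
from h import *
print(ctrl.state()['ft_torque'].round(2),ctrl.state()['q'].round(1)[5])"; done; python3 ball.py
```

```text
scene [217, 171, 163, 194, 149, 29, 31, 30, 27, 30, 53, 196, 234, 230, 150, 126, 69, 28, 28, 31, 127, 224, 235, 200, 90, 81, 172, 235, 229, 234, 222, 147, 27, 30, 35, 149]
top [162, 162, 164, 122, 164, 171, 176, 181, 182, 179, 174, 169, 163, 151, 157, 173, 172, 173, 101, 67, 37, 48, 42, 37, 85, 144, 142, 147, 144, 144, 143, 146, 123, 33, 86, 134]
eef_rot: [179.8, 0.1, 125.5]
contact_force: [-5.1, 6.5, 15.6]
grip_width: 0.206
grip_force: 120.4
[1.43 0.99 0.69] 50.8
eef_rot: [179.7, 0.1, 116.6]
contact_force: [-11.8, -3.6, 62.8]
grip_width: 0.203
grip_force: 110.5
[-1.36  3.07  0.72] 59.7
scene [218, 172, 163, 193, 111, 32, 28, 30, 31, 33, 36, 122, 233, 230, 150, 123, 60, 25, 22, 28, 132, 224, 235, 200, 86, 83, 172, 235, 223, 234, 221, 144, 26, 31, 40, 153]
top [162, 161, 162, 132, 157, 171, 175, 180, 181, 179, 174, 170, 165, 140, 163, 173, 173, 173, 90, 71, 35, 50, 60, 144, 142, 143, 142, 146, 143, 143, 143, 148, 126, 34, 73, 121]
```

```bash
python3 -m crank '[0,0,0,0,0,0,0.4,0,0,0,0,0,0,0.45,0,0,0,0,0,0,0.45,0,0,-0.03,0,0,0,0.45,0,0,-0.1,0,0,0,0.45]' | egrep 'ee_p|cont|grip_w'
python3 -m crank '[0,0,-0.08,0,0,0,0.45,0,0,-0.12,0,0,0,0.45,0.06,0,-0.12,0,0,0,0.45,0.06,0,-0.12,0,0,0,0.45]'| egrep 'ee_p|cont|eef'
cat > meas.py <<'E'
from h import *
from scipy.optimize import least_squares
P={}
for n,(x0,y0,x1,y1) in(("scene",None),("top",None)) if 0 else ():pass
for n in("scene","top"):
    c=cams.capture(n);g=cv2.cvtColor(c["frame"],7)
    u,v=pix(c,[.5105,.047,.165]).astype(int);sub=(g[v-28:v+28,u-28:u+28]<48).astype(np.uint8)
    k,l,st,ce=cv2.connectedComponentsWithStats(sub)
    P[n]=(c,[(st[i,4],(ce[i]+[u-28,v-28]).round(1)) for i in range(1,k) if st[i,4]>12]);print(n,P[n][1])
cs,ct=P["scene"][0],P["top"][0]
for a,p in P["scene"][1]:
    for b,q in P["top"][1]:
        r=least_squares(lambda X:np.r_[pix(cs,X)-p,pix(ct,X)-q],[.51,.047,.165])
        if r.cost<3 and abs(np.hypot(r.x[0]-.5105,r.x[1]-.047)-.042)<.012:print(p,q,r.x.round(4),r.cost)
E
python3 meas.py
```

```text
ee_pos: [0.5095, 0.0461, 0.1798]
contact_force: [-0.6, 0.3, -0.1]
grip_width: 0.453
ee_pos: [0.501, 0.0692, 0.2321]
eef_rot: [180.0, -0.0, 116.5]
contact_force: [-0.6, 0.7, 0.2]
scene [(np.int32(48), array([263.7, 185.2])), (np.int32(24), array([299. , 209.7])), (np.int32(37), array([265., 214.])), (np.int32(26), array([253.7, 221.1]))]
top [(np.int32(908), array([254.8, 253.4]))]
```

```bash
python3 -c "
from h import *
print(to([.36,.12,.235]))"
```

```text
(array([ 0.2741, -0.258 , -0.0103]), array([-0.0008,  0.0001, -0.    ]))
```

```bash
python3 -m crank '[0.06,-0.055,0,0,0,0,0.45,0.12,-0.11,0,0,0,0,0.45,0.18,-0.17,0,0,0,0,0.45,0.24,-0.22,0,0,0,0,0.45,0.27,-0.255,0,0,0,0,0.45]'| egrep 'ee_p|cont|eef'
python3 meas.py; python3 -c "
from h import *
c=cams.capture('top')
for d in masks_of('top','lid')[:1]:
    ct=max(cv2.findContours(d['pixels'].astype(np.uint8),0,1)[0],key=cv2.contourArea)
    print(d['p'],cv2.minAreaRect(np.array([onz(c,p,.074)[:2] for p in ct[:,0].astype(float)],np.float32)*1000))"
```

```text
ee_pos: [0.3592, 0.1195, 0.2302]
eef_rot: [-179.8, -0.1, 116.5]
contact_force: [-0.7, 0.1, -0.4]
scene [(np.int32(55), array([264.4, 185.1])), (np.int32(22), array([299. , 209.9])), (np.int32(32), array([264.9, 214.1])), (np.int32(23), array([253.5, 220.7]))]
top [(np.int32(220), array([267.7, 239.2])), (np.int32(76), array([253. , 272.4]))]
[264.4 185.1] [253.  272.4] [0.4702 0.0479 0.2541] 0.12548915064510363
[299.  209.9] [267.7 239.2] [0.5443 0.0244 0.1753] 0.5497614553710408
[264.9 214.1] [253.  272.4] [0.4693 0.056  0.1673] 0.0017073172933319662
0.79 ((498.16851806640625, 13.166908264160156), (60.850826263427734, 98.58714294433594), 75.31645202636719)
```

```bash
python3 -m crank '[0,0,0,0,0,-0.08,0.45,0,0,0,0,0,-0.16,0.45,0,0,0,0,0,-0.24,0.45,0,0,0,0,0,-0.32,0.45,0,0,0,0,0,-0.39,0.45]'|egrep 'eef'
python3 -m crank '[0,0,0,0,0,-0.08,0.45,0,0,0,0,0,-0.16,0.45,0,0,0,0,0,-0.189,0.45,0,0,0,0,0,-0.189,0.45]'|egrep 'eef'
python3 -c "
from h import *
print(to([.5115,.0467,.235],168.5))"
```

```text
eef_rot: [-180.0, -0.0, 151.8]
eef_rot: [-180.0, -0.0, 168.5]
(array([-0.398 , -0.1027, -0.0104]), array([-0.0003, -0.0002,  0.0001]))
```

```bash
python3 -m crank '[-0.09,-0.023,0,0,0,0,0.45,-0.18,-0.046,0,0,0,0,0.45,-0.27,-0.07,0,0,0,0,0.45,-0.36,-0.092,0,0,0,0,0.45,-0.398,-0.102,0,0,0,0,0.45]'|egrep 'ee_p'
python3 -m crank '[0,0,0,0,0,0,0.45,0,0,0,0,0,0,0.45,0,0,0,0,0,0,0.45]'|egrep 'ee_p'
python3 -c "
from h import *
print(to([.5115,.0467,.145],168.5))"
```

```text
ee_pos: [0.515, 0.0447, 0.2302]
ee_pos: [0.5096, 0.0475, 0.2307]
(array([-0.0054, -0.001 ,  0.2142]), array([-0.0001, -0.0012, -0.0006]))
```

```bash
python3 -m crank '[-0.004,-0.001,0.06,0,0,0,0.45,-0.004,-0.001,0.12,0,0,0,0.45,-0.004,-0.001,0.17,0,0,0,0.45,-0.004,-0.001,0.213,0,0,0,0.45,-0.004,-0.001,0.213,0,0,0,0.45]'|egrep 'ee_p|eef|cont'
python3 -m crank '[0,0,0,0,0,0,0.1,0,0,0,0,0,0,0.1,0,0,0,0,0,0,0.1,0,0,0,0,0,0,0.1,0,0,0,0,0,0,0.1]' 60 |egrep 'ee_p|cont|grip'
python3 -m crank '[0,0,0,0,0,0,0.1,0,0,0,0,0,0,0.1]' 90|egrep 'ee_p|cont|grip'
python3 ball.py
for i in 1 2 3 4 5; do python3 -m crank '[0,0,0,0,0,0.033,0.1,0,0,0.0003,0,0,0.033,0.1]'|egrep 'eef|contact'; python3 -c "
from h import *
print(ctrl.state()['ft_torque'].round(2),ctrl.state()['q'].round(1)[5])"; done; python3 ball.py
```

```text
ee_pos: [0.5081, 0.0477, 0.1432]
eef_rot: [-180.0, -0.3, 168.5]
contact_force: [-0.2, 0.2, 0.2]
ee_pos: [0.511, 0.048, 0.1471]
contact_force: [-3.4, 4.6, -0.1]
grip_width: 0.224
grip_force: 58.9
ee_pos: [0.511, 0.048, 0.1473]
contact_force: [-4.4, 4.8, 0.9]
grip_width: 0.204
grip_force: 88.1
scene [217, 171, 163, 192, 81, 32, 30, 28, 29, 166, 234, 233, 233, 230, 150, 126, 69, 30, 30, 32, 128, 224, 235, 201, 91, 81, 172, 235, 229, 234, 221, 148, 25, 29, 38, 150]
top [162, 160, 163, 131, 152, 171, 175, 180, 182, 180, 174, 170, 167, 138, 167, 172, 173, 174, 77, 77, 39, 57, 136, 147, 68, 46, 46, 62, 145, 143, 143, 153, 124, 40, 62, 119]
eef_rot: [179.9, -0.0, 165.6]
contact_force: [-3.9, 5.1, 2.9]
[0.93 0.84 0.64] 10.8
eef_rot: [179.9, -0.0, 162.7]
contact_force: [-3.2, 5.8, 2.3]
[1.05 0.82 1.22] 13.7
eef_rot: [179.8, 0.1, 159.6]
contact_force: [-0.9, 5.2, 1.8]
[ 1.16  0.13 -0.01] 16.8
eef_rot: [179.8, 0.1, 156.7]
contact_force: [-0.8, 5.2, 2.0]
[1.06 0.16 0.64] 19.7
eef_rot: [179.8, 0.1, 153.8]
contact_force: [-1.0, 6.0, 2.1]
[1.01 0.19 1.32] 22.6
scene [218, 171, 163, 193, 217, 120, 31, 32, 31, 147, 233, 233, 233, 229, 149, 121, 61, 28, 28, 31, 134, 223, 235, 201, 86, 83, 172, 235, 222, 234, 221, 146, 26, 29, 36, 151]
top [162, 160, 163, 138, 146, 172, 176, 180, 182, 180, 174, 170, 167, 138, 167, 173, 173, 174, 71, 79, 37, 74, 127, 43, 47, 42, 126, 147, 144, 144, 144, 146, 127, 34, 56, 124]
```

```bash
python3 -m crank '[0,0,0,0,0,0,0.4,0,0,0,0,0,0,0.45,0,0,0,0,0,0,0.45,0,0,-0.06,0,0,0,0.45,0,0,-0.14,0,0,0,0.45]' | egrep 'cont|grip_w'
python3 -m crank '[0,0,-0.08,0,0,0,0.45,0.08,0,-0.1,0,0,0,0.45,0.17,0,-0.1,0,0,0,0.45,0.26,0,-0.1,0,0,0,0.45,0.35,0,-0.1,0,0,0,0.45]'| egrep 'time|ee_p|cont'
python3 meas.py
python3 - <<'E'
from h import *
for n in("scene","top"):
    c=cams.capture(n)
    for l,z in(("bottle_mid",.055),("grip_pin",.134),("lid",.074)):
        for d in masks_of(n,l)[:2]:print(n,l,round(d["p"],2),onz(c,d["position"],z).round(3))
    g=cv2.cvtColor(c["frame"],7);u,v=pix(c,[.438,.068,.16]).astype(int)
    y,x=np.nonzero(g[v-6:v+7,u-6:u+7]<48);print("pin",onz(c,(x.mean()+u-6,y.mean()+v-6),.156).round(4))
E
```

```text
contact_force: [1.7, -0.1, 0.4]
grip_width: 0.445
time: 66.95
ee_pos: [0.3855, 0.1089, 0.2421]
contact_force: [-0.0, 0.7, 0.0]
scene [(np.int32(55), array([264.4, 185.1])), (np.int32(24), array([299. , 209.7])), (np.int32(33), array([265. , 214.2])), (np.int32(23), array([253.5, 220.7]))]
top [(np.int32(307), array([263.9, 247.7]))]
scene bottle_mid 0.91 [0.424 0.16  0.055]
scene bottle_mid 0.67 [0.527 0.246 0.055]
scene grip_pin 0.77 [0.521 0.056 0.134]
scene grip_pin 0.71 [0.531 0.101 0.134]
scene lid 0.5 [ 0.675 -0.163  0.074]
pin [0.4397 0.0674 0.156 ]
top bottle_mid 0.72 [0.416 0.157 0.055]
top bottle_mid 0.64 [0.647 0.119 0.055]
top grip_pin 0.65 [0.532 0.052 0.134]
top lid 0.88 [0.502 0.036 0.074]
top lid 0.36 [0.536 0.046 0.074]
pin [0.4384 0.0663 0.156 ]
```

```bash
python3 -c "
from workcell import ticket
print(ticket.hand_in())"
```

```text
the job is handed in; nothing more can be done
None
```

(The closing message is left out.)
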